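Make up the ring-change kit and the bore-check kit in their shadow trays

TASK

Make up the two fitter's kits for the valve bodies. The ring-change kit in the green tray takes the loose orange ring, the yellow-lidded tub of paste and the bolt; the bore-check kit in the yellow tray takes the blue gauge-pin case and the oil bottle. Lay each thing fully down in the pocket cut to its shape, the same way up as it is now (the bolt may roll on its side), and leave the hex key where it lies.

Things in the scene. Friction and masses are not known exactly. Their poses are not given: they have to be found in the camera images.
- green_tray: Green shadow-foam kit tray, fixed: 128 mm (its x) by 186 mm (its y), 12 mm high; origin at the centre of its underside, z up. Dark grey foam top at z = 12 mm with three pockets 6 mm deep whose floors are bright green at z = 6 mm, edges chamfered 2 mm. Centres in the tray's frame (x, y, mm): ring pocket, round, 80 dia., at (-12, +42); paste tub pocket, round, 72 dia., at (-12, -42); bolt pocket, rectangle 26 (x) by 46 (y), at (+42, 0).
- yellow_tray: Yellow shadow-foam kit tray, fixed: 128 mm (its x) by 186 mm (its y), 12 mm high; origin at the centre of its underside, z up. Dark grey foam top at z = 12 mm with two pockets 6 mm deep whose floors are bright yellow at z = 6 mm, edges chamfered 2 mm. Centres in the tray's frame (x, y, mm): gauge-pin case pocket, rectangle 60 (x) by 88 (y), at (0, +34); oil bottle pocket, round, 47 dia., at (0, -49).
- ring: Loose orange ring plate lying flat, 70 to 71 mm across, 12 mm thick, 0.06 kg; origin at the centre of its underside, z up. Grip it across its full diameter, at any angle: its opening behaves as filled. Fixed valve bodies 106 mm tall stand at the left and behind, at least 120 mm from each thing to be moved (centre to centre).
- tub: Flat round grease tub, grey with a yellow screw lid (the lid is fixed on): body 62 mm dia. up to z = 28 mm, lid 66 mm dia. from 28 to 42 mm, 0.19 kg; stands upright, origin at the centre of its underside, z up.
- case: Small shut blue steel case of gauge pins, lying flat: 52 mm (its x, latch and hinge included; the walls and lid are 47 mm) by 79 mm (its y), 25 mm high, 0.14 kg, the lid stays shut; origin at the centre of its underside, z up. Grip across its x.
- bottle: White oil dropper bottle with a red spout, standing: body 37 mm dia. up to z = 84 mm, spout tip at 126 mm (the spout cannot be gripped), 0.08 kg; origin at the centre of its underside, z up.
- bolt: Steel hex-head bolt lying on its side: 35 mm long along its y, 15 mm across the head (its x), 13 mm high, 0.025 kg; origin below its middle, at its underside, z up. Grip across its x; it grips as one tapering piece from head to tip.
- key: Loose black hex key lying behind the stock, L-shaped, 92 mm long (its y), 30 mm (its x), 6 mm thick; its long arm runs along y at x = -12 mm, its short arm along x at y = -44 mm: belongs to neither kit and stays where it lies. Origin at the middle of that outline, at its underside.

How it is judged:
By the outcome, as a careful person would: the job done as asked, in the order asked, and still so for the second after the job is handed in, with the robot touching nothing.
It also fails if it takes over 120 s, if anything falls off the work surface, if the arm or the gripper's body presses on something with over 40 N, if the wrist force passes 120 N, or if a joint passes its speed limit or range.

ROBOT

A 6-joint arm with a two-finger parallel gripper is mounted at the origin on a cart in front of the work surface, level with it; the furniture and walls round the work are solid. World frame = base frame: x ahead of the robot, y to its left, z up, the work surface at z = 0. Lengths are in m, angles in degrees, forces in N, time in s.
With the tool pointing down it reaches from about 0.275 to 0.825 m from the base axis. Payload 5.2 kg.
Tool frame: the origin (TCP) lies midway between the tips of the shut fingers; the grasp point (between the pads) lies 19 mm behind it; x points along the fingers, y is the direction in which the jaws open and shut, and the axes are right-handed (so a half turn about x gives the same grasp; the last joint's range is limited). The gripper opens to 93 mm and grips with 3 to 60 N. Pads are 15 mm wide; open, the fingers measure 128 mm over their backs; the gripper's body (75 mm by 188 mm) begins 65 mm behind the grasp point.
Start: joints at [53.583, 14.817, 87.949, -0, 77.235, -11.62], TCP at [0.231, 0.499, 0.193] pointing down, gripper open.
Joint ranges: [-179.93, 179.93], [-52.35, 119.4], [10.71, 147.94], [-69.91, 249.91], [12.55, 155.21], [-178.61, 178.61]. Speed limits (degrees/s): [147.25, 147.25, 180, 180, 180, 180].

INTERFACE

Orientations are given as a 3x3 rotation matrix whose columns are the frame's x, y, z axes.
In Python, from station import ctrl gives the robot as it stands.
- The arm moves only by the shell command python3 -m crank 'ROWS'. ROWS is text: rows parted by semicolons, each of 7 numbers parted by spaces: the turn, a rotation vector about the tool's x, y, z in degrees, then the shift along the tool's x, y, z in m, then the opening, from 0 (shut) to 1 (fully open). A call has 1 to 8 rows; each row shifts and turns the commanded pose from where the row before left it, along the tool's axes as they then stand; what a row does not reach is not made up. A row lasts 1/10 s, in which the tool goes at most 50 mm and 8.59 degrees, less where a joint would pass 70% of its speed; a pose out of reach is approached as far as the arm can. A call is refused whole if a number of a shift passes 0.05 or a number of a turn 8.59, either way. A call with a gripper value outside its range is refused whole. The fingers move at their own pace and stop on an object; the grip force is fixed at half the most. Time passes only in rows, so rows that do not move let the fingers close. It gives the time, the measured TCP pose, the force and the opening at its end, in the units of the state.
- ctrl.read_state(): the state, without advancing time (a new reading comes with each control period).
- ctrl.camera(name): name is "side" or "top" or "wrist"; returns a dict with "image" (384x512x3 uint8, red, green, blue), "camera_matrix" (3x3 intrinsics, pixels), "D" ([k1, k2, p1, p2, k3] as OpenCV has them; the pictures are not rectified), "position" and "attitude" of the camera in the world. Camera axes: x right, y down, z forward; pixel columns grow to the right and rows downward; lengths in m; the calibration is good to about 2 mm. A picture is of the moment at which its call begins. There is no depth.
- ctrl.sign_off(): hands the job in, once; it reports no verdict.
The state is a dict: "clock": time; "qpos": joint angles; "joint_vel": joint speeds; "joint_efforts": joint torques, N m; "ee_pos": TCP position; "tool_rot": TCP orientation; "contact_force": force on the tool from outside, world axes, zero at the start; "ft_torque": the same for the moment, N m; "opening": finger opening in m.
Only numpy, scipy, OpenCV 4.12 (cv2) and the standard library are available. Lean on these libraries where they do the work, as an engineer would, in place of code of your own. Each camera call takes 0.05 s, during which the arm holds its last target.

## Working session

There is one attempt and no reset: what is moved stays moved. The work goes in short steps, Python scripts to look and compute and a shell command to move; the robot and the scene stay as the last step left them, time stands still between calls to the robot, and variables do not carry over. Pictures are saved under pics/ and viewed, and the job is handed in when it is done.

```bash
ls; mkdir -p pics
python3 - <<'E'
from station import ctrl
import cv2,json
s=ctrl.read_state(); print(s)
for n in ("side","top","wrist"):
    c=ctrl.camera(n); cv2.imwrite(f"pics/{n}0.png",c["image"][:,:,::-1])
    print(n,c["camera_matrix"],c["D"],c["position"],c["attitude"])
E
```

```text
pics
{'clock': 0.0, 'qpos': array([ 5.35815618e+01,  1.48561117e+01,  8.80115575e+01,  1.59416288e-04,
        7.72326669e+01, -1.16210409e+01]), 'joint_vel': array([ 9.19183020e-03,  1.73450224e-02,  3.05109922e-02,  6.89925819e-05,
       -7.22696067e-02,  6.83786566e-02]), 'joint_efforts': array([-1.76936039e-03, -4.37299597e+01, -2.84001178e+01,  7.18124444e-02,
        4.12262650e-02, -1.29576570e-04]), 'ee_pos': array([0.230312  , 0.4988122 , 0.19224394]), 'tool_rot': array([[-1.04182879e-03,  4.19410514e-01,  9.07796087e-01],
       [-1.40757980e-03,  9.07795065e-01, -4.19411657e-01],
       [-9.99998467e-01, -1.71475057e-03, -3.55413268e-04]]), 'contact_force': array([-0.06942669,  0.49799852,  1.00265043]), 'ft_torque': array([-0.00650966, -0.03269071, -0.02375187]), 'opening': 0.0931114630688701}
side [[468.27281585   0.         251.26056862]
 [  0.         468.27281585 196.93299748]
 [  0.           0.           1.        ]] [-0.03590264  0.          0.          0.          0.        ] [0.25590216 0.4759308  0.34533638] [[-0.92228891 -0.11146312  0.37007992]
 [-0.38558939  0.33108385 -0.86122257]
 [-0.02653293 -0.93699491 -0.34833395]]
top [[489.10730814   0.         256.19051088]
 [  0.         489.10730814 194.58004795]
 [  0.           0.           1.        ]] [-0.05090617  0.          0.          0.          0.        ] [ 0.44449322 -0.28325221  0.89205302] [[ 0.01756024 -0.98829138  0.15156445]
 [-0.99950183 -0.0133754   0.02858651]
 [-0.02622456 -0.15199093 -0.98803392]]
wrist [[299.74716497   0.         257.84390368]
 [  0.         299.74716497 195.6105459 ]
 [  0.           0.           1.        ]] [-0.04333525  0.          0.          0.          0.        ] [0.16616837 0.52879907 0.38445493] [[ 4.20483419e-01  8.77031939e-01  2.32397660e-01]
 [ 9.07300055e-01 -4.06299909e-01 -1.08291246e-01]
 [-5.51733170e-04  2.56389083e-01 -9.66573501e-01]]
```

View pics/side0.png

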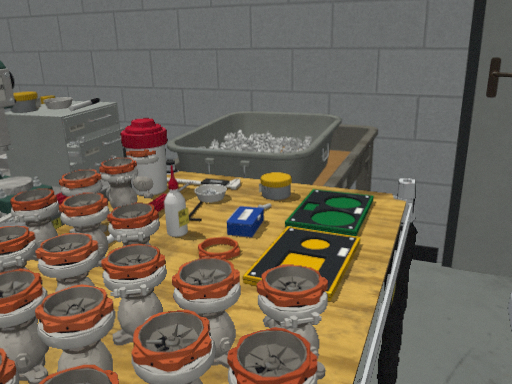

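View pics/top0.png

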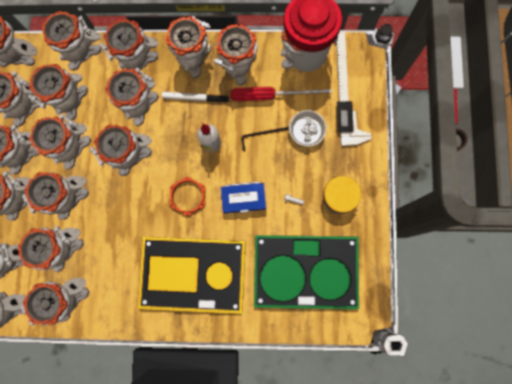

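View pics/wrist0.png

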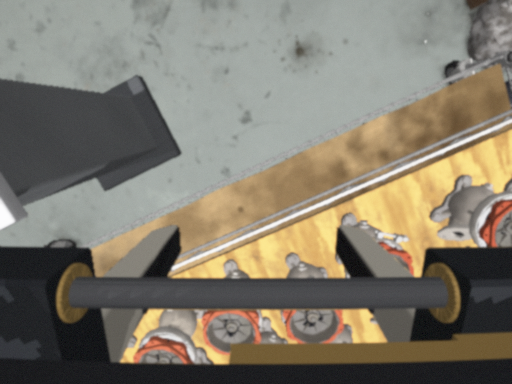

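The top view shows everything: ring (187,196), case (243,198), bolt (294,200), tub (342,195), bottle (208,138), key (262,135), and the trays at (192,275) yellow and (306,272) green. Next I'll measure positions.

```bash
cat > h.py <<'E'
import numpy as np,cv2
from station import ctrl
def px2w(c,px,z):
    px=np.array(px,float).reshape(-1,1,2)
    u=cv2.undistortPoints(px,c["camera_matrix"],np.array(c["D"])).reshape(-1,2)
    R=np.array(c["attitude"]);p=np.array(c["position"])
    d=np.c_[u,np.ones(len(u))]@R.T
    return p+d*((z-p[2])/d[:,2])[:,None]
def w2px(c,P):
    R=np.array(c["attitude"]);p=np.array(c["position"])
    r=cv2.Rodrigues(R.T)[0]
    return cv2.projectPoints(np.array(P,float).reshape(-1,1,3),r,-R.T@p,c["camera_matrix"],np.array(c["D"]))[0].reshape(-1,2)
E
python3 - <<'E'
from h import *
c=ctrl.camera("top"); im=np.ascontiguousarray(c["image"]); hsv=cv2.cvtColor(im,cv2.COLOR_RGB2HSV)
np.save("top0.npy",im)
crop=im[110:320,130:370]; cv2.imwrite("pics/topcrop.png",cv2.resize(crop,(720,630),interpolation=cv2.INTER_CUBIC)[:,:,::-1])
def blobs(name,lo,hi,z,box):
    m=cv2.inRange(hsv,np.array(lo),np.array(hi)); k=np.zeros_like(m); x0,y0,x1,y1=box; k[y0:y1,x0:x1]=m[y0:y1,x0:x1]
    n,l,s,ce=cv2.connectedComponentsWithStats(k)
    for i in range(1,n):
        if s[i,4]<12: continue
        pts=np.argwhere(l==i)[:,::-1]
        w=px2w(c,pts,z)[:,:2]; rect=cv2.minAreaRect((w*1000).astype(np.float32))
        print(name,s[i,4],ce[i].round(1),w.mean(0).round(4),"rect",np.round(rect[0],1),np.round(rect[1],1),round(rect[2],1))
blobs("ring",(0,130,80),(12,255,255),.012,(165,170,212,222))
blobs("case",(105,120,50),(130,255,255),.025,(215,175,272,222))
blobs("tub",(20,180,100),(32,255,255),.042,(318,170,368,220))
blobs("yfloor",(20,180,100),(32,255,255),.006,(145,245,238,307))
blobs("gfloor",(55,100,40),(85,255,255),.006,(255,238,357,306))
blobs("bolt",(0,0,140),(180,60,255),.008,(280,188,310,210))
blobs("bottle red",(0,130,80),(12,255,255),.12,(190,118,225,165))
blobs("bottle red",(170,130,60),(180,255,255),.12,(190,118,225,165))
blobs("bottle wh",(0,0,140),(180,60,255),.084,(190,118,225,165))
E
```

```text
ring 428 [187.  196.1] [ 0.575  -0.1312] rect [ 575.4 -130.6] [70.3 64.4] 0.9
case 722 [243.  197.7] [ 0.5715 -0.2346] rect [ 571.8 -234.2] [46.3 74.6] 6.1
tub 1083 [342.2 193.6] [ 0.5786 -0.4096] rect [ 578.6 -409.6] [64.2 64.4] 45.0
yfloor 1704 [172.6 273.6] [ 0.4344 -0.1095] rect [ 434.4 -109.4] [90.  61.9] 89.1
yfloor 572 [218.6 275.5] [ 0.4326 -0.1927] rect [ 432.7 -192.5] [48.  45.1] 1.4
gfloor 196 [260.7 279.6] [ 0.427  -0.2683] rect [ 442.1 -295.1] [119.   74.5] 1.1
gfloor 164 [334.2 252. ] [ 0.4782 -0.3995] rect [ 445.1 -363.7] [149.6 118.6] 89.4
gfloor 413 [306.2 247.3] [ 0.4857 -0.3494] rect [ 485.3 -349.1] [26.9 47. ] 0.9
gfloor 1677 [282.3 278. ] [ 0.4303 -0.307 ] rect [ 430.5 -307.3] [81.3 80.4] 0.9
gfloor 1372 [329.6 278.7] [ 0.4304 -0.3912] rect [ 430.9 -391.1] [72.3 73.2] 0.9
bolt 73 [293.2 199.3] [ 0.5723 -0.3253] rect [ 572.8 -326.5] [32.2  9.8] 77.6
bottle red 19 [203.5 124.9] [ 0.6773 -0.1724] rect [ 677.9 -172. ] [ 6.9 11.7] 28.1
bottle red 48 [205.2 129.4] [ 0.6698 -0.1755] rect [ 669.6 -175.1] [12.   9.9] 1.9
bottle wh 163 [208.2 134.4] [ 0.6715 -0.1758] rect [ 672.5 -174.5] [24.9 32.3] 25.9
```

View pics/topcrop.png

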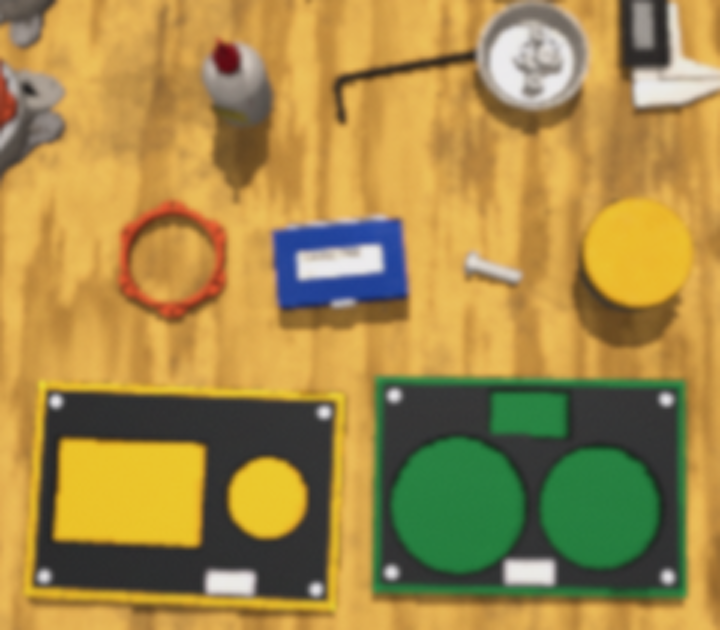

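```bash
cat > ov.py <<'E'
from h import *
def circ(x,y,z,r): t=np.linspace(0,2*np.pi,60); return np.c_[x+r*np.cos(t),y+r*np.sin(t),0*t+z]
def rect(x,y,z,a,b,yaw):
    q=np.radians(yaw); p=np.array([[-a,-b],[a,-b],[a,b],[-a,b],[-a,-b]])/2
    p=p@np.array([[np.cos(q),np.sin(q)],[-np.sin(q),np.cos(q)]]); return np.c_[p+[x,y],np.full(5,z)]
items=[circ(.5755,-.1307,.012,.0353),circ(.5786,-.4096,.042,.033),circ(.672,-.1745,.084,.0185),circ(.672,-.1745,.0,.0185),circ(.672,-.1745,.126,.003),
 rect(.5718,-.2342,.025,.047,.079,6.1),rect(.5725,-.3265,.007,.013,.035,-12.4),
 circ(.4305,-.3073,.006,.04),circ(.4309,-.3911,.006,.036),rect(.485,-.3491,.006,.026,.046,.3),rect(.4427,-.349,.012,.128,.186,.3),
 rect(.4344,-.1094,.006,.060,.088,-1),circ(.4327,-.1925,.006,.0235),rect(.4337,-.1434,.012,.128,.186,-1)]
def draw(cam,box,S,fn):
    c=ctrl.camera(cam); x0,y0,x1,y1=box
    im=cv2.resize(c["image"][y0:y1,x0:x1],None,fx=S,fy=S,interpolation=cv2.INTER_CUBIC)[:,:,::-1].copy()
    for it in items:
        p=((w2px(c,it)-[x0,y0]+.5)*S).round().astype(np.int32); cv2.polylines(im,[p],False,(255,0,255),1)
    cv2.imwrite(fn,im)
if __name__=="__main__":
    draw("top",(130,110,370,310),3,"pics/ov1.png"); draw("side",(150,160,390,300),3,"pics/ov2.png")
E
python3 ov.py
```

```text
(no output)
```

View pics/ov1.png

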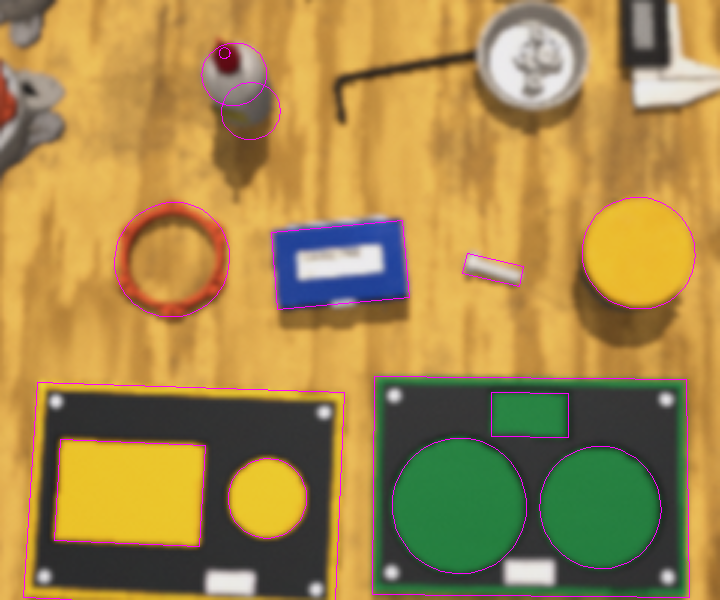

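View pics/ov2.png

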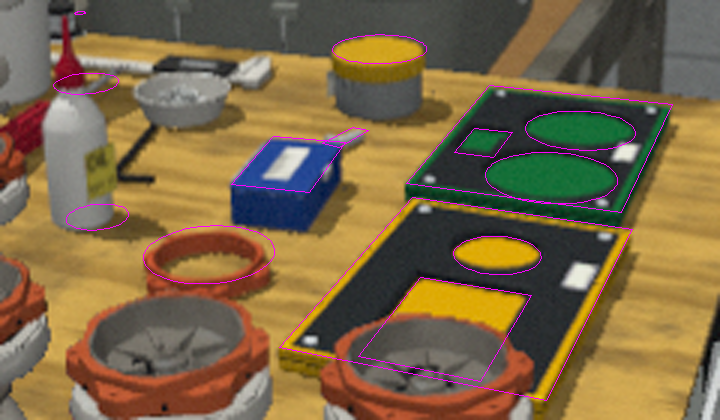

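In the overlay, everything fits except the bottle. The side view puts it about 8 mm further in x, near (0.680,-0.170). First I'll turn the jaws along world x and go to the ring.

```bash
python3 -m crank '8.15 0 0 0 0 0 1;8.15 0 0 0 0 0 1;8.15 0 0 0 0 0 1;8.15 0 0 0 0 0 1;8.15 0 0 0 0 0 1;8.15 0 0 0 0 0 1;8.15 0 0 0 0 0 1;8.15 0 0 0 0 0 1' 
python3 -m crank '0 0 0 0 .025 .045 1;0 0 0 0 .025 .045 1;0 0 0 0 .025 .045 1;0 0 0 0 .025 .045 1;0 0 0 0 .025 .045 1;0 0 0 0 .025 .045 1;0 0 0 0 .025 .045 1'
python3 -m crank '0 0 0 0 .025 .045 1;0 0 0 0 .025 .045 1;0 0 0 0 .025 .045 1;0 0 0 0 .025 .045 1;0 0 0 0 .025 .045 1;0 0 0 0 .025 .045 1;0 0 0 0 0 0 1;0 0 0 0 0 0 1'
```

```text
clock: 1.1
ee_pos: [0.2306, 0.4992, 0.1929]
tool_rot: [[-0.0, 1.0, -0.006], [-0.0, -0.006, -1.0], [-1.0, -0.0, 0.0]]
contact_force: [0.4, -1.3, 0.1]
opening: 0.093
clock: 1.8
ee_pos: [0.4013, 0.1916, 0.1933]
tool_rot: [[0.001, 1.0, 0.0], [0.0, 0.0, -1.0], [-1.0, 0.001, -0.0]]
contact_force: [0.8, -0.2, -0.7]
opening: 0.0928
clock: 2.6
ee_pos: [0.5462, -0.0697, 0.1924]
tool_rot: [[-0.001, 1.0, -0.002], [0.001, -0.002, -1.0], [-1.0, -0.001, -0.001]]
contact_force: [0.2, 0.7, 0.3]
opening: 0.0929
```

```bash
python3 -m crank '0 0 0 0 .015 .031 1;0 0 0 0 .0143 .030 1;0 0 0 .03 0 0 1;0 0 0 .03 0 0 1;0 0 0 0 0 0 1;0 0 0 0 0 0 1'
python3 - <<'E'
import ov; from h import *
ov.draw("wrist",(0,0,512,384),1.5,"pics/w1.png"); ov.draw("top",(130,110,370,310),3,"pics/t1.png")
E
```

```text
clock: 3.2
ee_pos: [0.5751, -0.1283, 0.1335]
tool_rot: [[-0.001, 1.0, 0.002], [0.001, 0.002, -1.0], [-1.0, -0.001, -0.001]]
contact_force: [-0.1, -0.1, 0.8]
opening: 0.0935
```

View pics/w1.png

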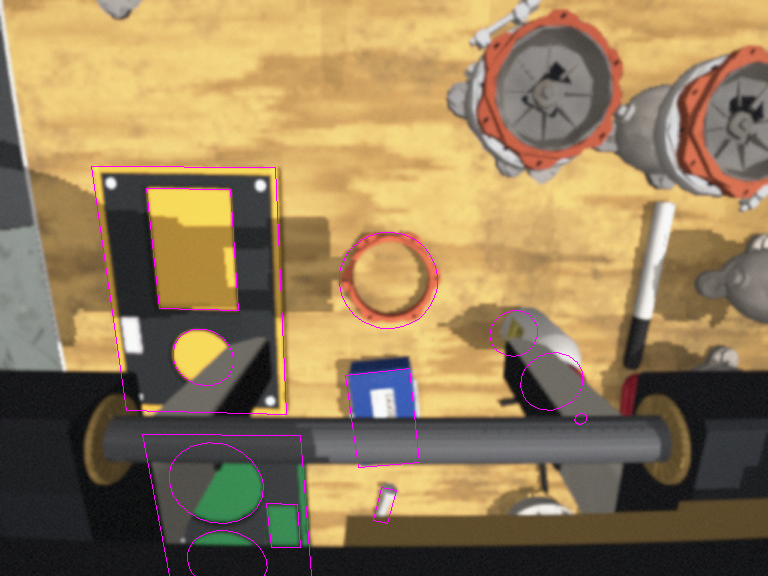

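Wrist overlay agrees: the ring is at (389,279), on the drawn circle. Descending.

```bash
python3 -m crank '0 0 0 .03 0 .001 1;0 0 0 .03 0 .001 1;0 0 0 .03 0 0 1;0 0 0 .02 0 0 1;0 0 0 0 0 0 1;0 0 0 0 0 0 1;0 0 0 0 0 0 1'
```

```text
clock: 4.0
ee_pos: [0.5774, -0.1324, 0.0253]
tool_rot: [[0.004, 1.0, 0.0], [-0.002, 0.0, -1.0], [-1.0, 0.004, 0.002]]
contact_force: [0.4, 0.4, 0.3]
opening: 0.093
```

```bash
python3 -m crank '0 0 0 .010 0 -.001 1;0 0 0 .0095 0 0 1;0 0 0 0 0 0 1;0 0 0 0 0 0 1'; python3 -m crank '0 0 0 0 0 0 .5;0 0 0 0 0 0 .5;0 0 0 0 0 0 .5;0 0 0 0 0 0 .5;0 0 0 0 0 0 .5;0 0 0 0 0 0 .5;0 0 0 0 0 0 .5'
```

```text
clock: 4.4
ee_pos: [0.5752, -0.1307, 0.003]
tool_rot: [[-0.001, 1.0, 0.0], [0.0, 0.0, -1.0], [-1.0, -0.001, -0.0]]
contact_force: [-0.8, 0.1, 0.0]
opening: 0.0928
clock: 5.1
ee_pos: [0.5757, -0.1309, 0.0036]
tool_rot: [[0.0, 1.0, 0.0], [-0.0, 0.0, -1.0], [-1.0, 0.0, 0.0]]
contact_force: [-0.4, -0.0, 0.2]
opening: 0.0471
```

Run:
```python
import ov; from h import *
ov.items=[]
ov.draw("wrist",(0,0,512,384),1.5,"pics/w2.png"); ov.draw("side",(150,130,390,300),3,"pics/s2.png")
```

```text
(no output)
```

View pics/w2.png

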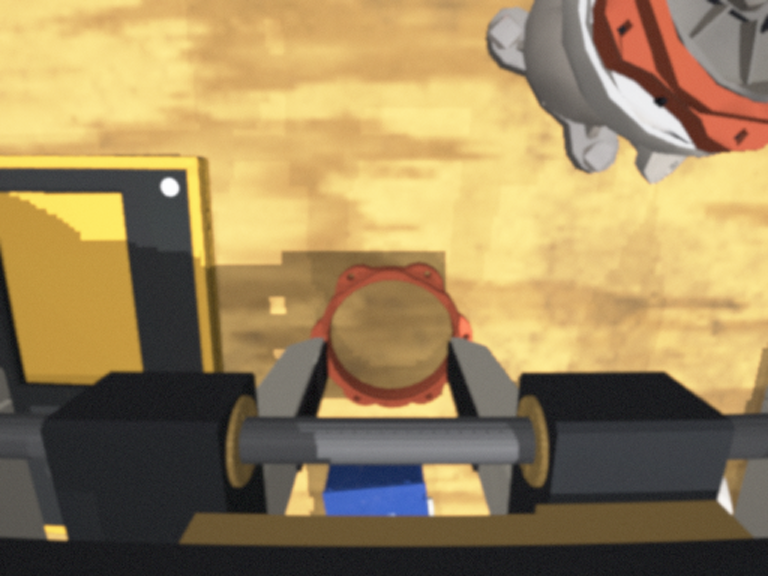

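View pics/s2.png

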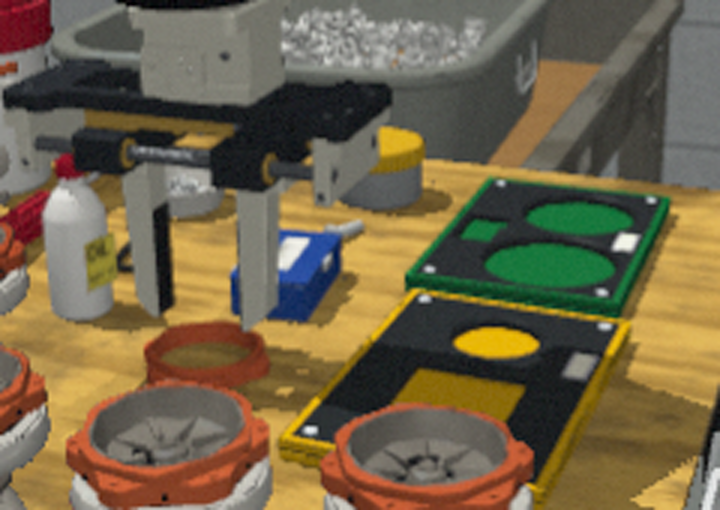

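Fingers closed to 47 mm without touching the ring, and the tips look well above it: side-view tips at (165,315) and (248,325), ring at (208,355). I'll triangulate the tips.

Run:
```python
from h import *
s=ctrl.read_state(); print(s["ee_pos"].round(4),s["opening"],s["qpos"].round(2))
cw=ctrl.camera("wrist"); cs=ctrl.camera("side")
print(cw["position"],cw["attitude"])
e=s["ee_pos"]
for dz in (0,.02,.04):
  for dx in (-.0235,.0235):
    P=e+[dx,0,dz]; print(dz,dx,"wrist*1.5",(w2px(cw,P)*1.5).round(0),"side crop",((w2px(cs,P)-[150,130])*3).round(0))
r=np.array([.5755,-.1307,.012]); print("ring",(w2px(cw,r)*1.5).round(),((w2px(cs,r)-[150,130])*3).round())
```

```text
[ 0.5756 -0.1309  0.0036] 0.04677130411335789 [-23.63  29.48  95.03  -0.    55.49 -23.63]
[ 0.5759892  -0.05982482  0.19567681] [[ 9.99999243e-01 -9.77954084e-04 -7.46814116e-04]
 [-1.13672150e-03 -9.66582974e-01 -2.56351441e-01]
 [-4.71157871e-04  2.56352096e-01 -9.66583354e-01]]
0 -0.0235 wrist*1.5 [[335. 336.]] side crop [[247. 362.]]
0 0.0235 wrist*1.5 [[438. 336.]] side crop [[170. 349.]]
0.02 -0.0235 wrist*1.5 [[329. 353.]] side crop [[246. 328.]]
0.02 0.0235 wrist*1.5 [[443. 353.]] side crop [[167. 316.]]
0.04 -0.0235 wrist*1.5 [[322. 374.]] side crop [[244. 294.]]
0.04 0.0235 wrist*1.5 [[450. 374.]] side crop [[165. 282.]]
ring [[386. 343.]] [[207. 342.]]
```

Run:
```python
import ov; from h import *
ov.draw("wrist",(0,0,512,384),1.5,"pics/w3.png")
```

```text
(no output)
```

View pics/w3.png

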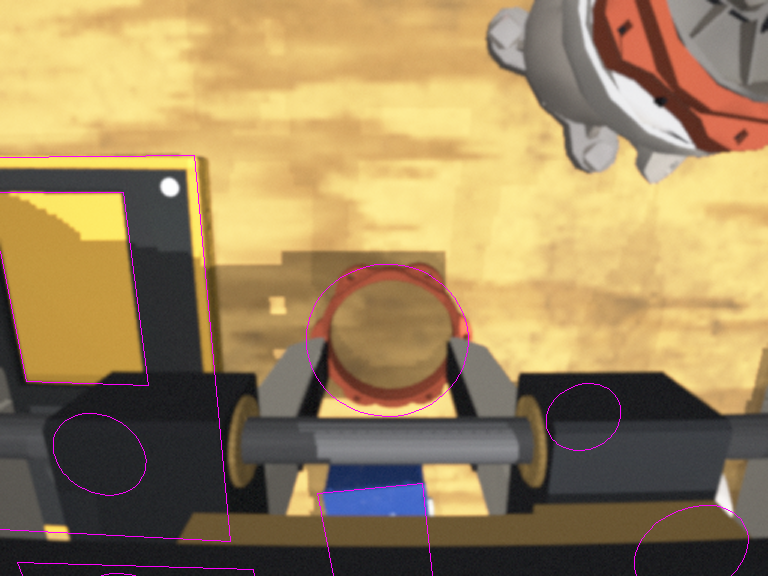

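The wrist overlay matches the tray, so the camera pose is right, yet both views put the real fingertips about 20 mm above the reported TCP. Treating tip height as reported z + 0.02, I'll reopen and lower in small steps while watching the force.

```bash
python3 -m crank '0 0 0 0 0 0 1;0 0 0 0 0 0 1;0 0 0 0 0 0 1;0 0 0 0 0 0 1;0 0 0 0 0 0 1;0 0 0 0 0 0 1;0 0 0 0 0 0 1';python3 -m crank '0 0 0 .004 0 -.0005 1;0 0 0 .004 0 -.0005 1;0 0 0 0 0 0 1;0 0 0 0 0 0 1'
python3 - <<'E'
from h import *
ss=[]
c=ctrl.camera("side"); s=ctrl.read_state(); print(s["ee_pos"].round(4),s["contact_force"].round(2))
im=cv2.resize(c["image"][200:280,190:290],None,fx=7,fy=7,interpolation=cv2.INTER_CUBIC)[:,:,::-1]; cv2.imwrite("pics/s3.png",im)
for z in (0,.02):
  for dx in (-.0465,.0465): print(z,dx,((w2px(c,s["ee_pos"]+[dx,0,z])-[190,200])*7).round())
E
```

```text
clock: 6.05
ee_pos: [0.5756, -0.1309, 0.0036]
tool_rot: [[-0.0, 1.0, 0.0], [-0.0, 0.0, -1.0], [-1.0, -0.0, 0.0]]
contact_force: [-0.0, -0.3, -0.6]
opening: 0.092
clock: 6.45
ee_pos: [0.5754, -0.1297, -0.0048]
tool_rot: [[-0.001, 1.0, 0.0], [0.0, 0.0, -1.0], [-1.0, -0.001, -0.0]]
contact_force: [0.2, -0.3, 0.3]
opening: 0.0933
[ 0.5756 -0.1298 -0.0046] [ 0.18 -0.64  0.39]
0 -0.0465 [[389. 405.]]
0 0.0465 [[ 30. 342.]]
0.02 -0.0465 [[386. 325.]]
0.02 0.0465 [[ 24. 266.]]
```

View pics/s3.png

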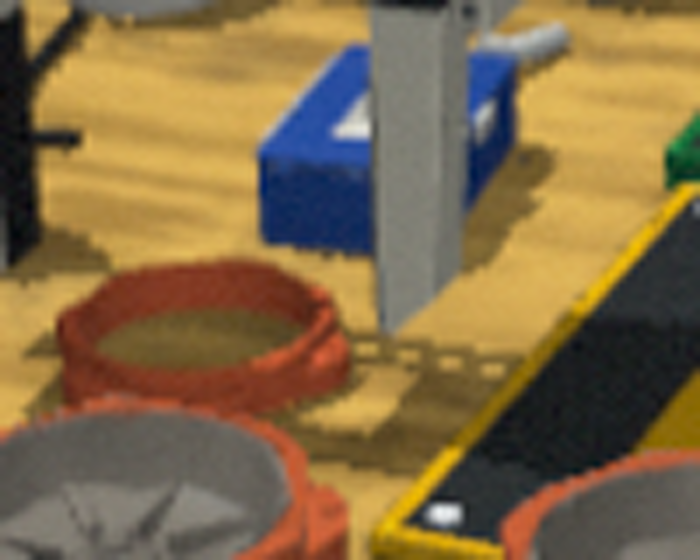

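```bash
python3 -m crank '0 0 0 .004 0 .0005 1;0 0 0 .004 0 .0005 1;0 0 0 0 0 0 1;0 0 0 0 0 0 1'
python3 - <<'E'
from h import *
c=ctrl.camera("side"); s=ctrl.read_state(); print(s["ee_pos"].round(4),s["contact_force"].round(2))
im=cv2.resize(c["image"][200:280,190:290],None,fx=7,fy=7,interpolation=cv2.INTER_CUBIC)[:,:,::-1]; cv2.imwrite("pics/s4.png",im)
for z in (0,.01,.02): print(z,((w2px(c,s["ee_pos"]+[-.0465,.0075,z])-[190,200])*7).round())
c=ctrl.camera("wrist"); im=cv2.resize(c["image"],None,fx=1.5,fy=1.5)[:,:,::-1].copy(); 
for z in (0,.01,.02): print(z,(w2px(c,s["ee_pos"]+[-.0465,.0075,z])*1.5).round(),(w2px(c,s["ee_pos"]+[.0465,.0075,z])*1.5).round())
cv2.imwrite("pics/w4.png",im)
E
```

```text
clock: 6.9
ee_pos: [0.5755, -0.1309, -0.0127]
tool_rot: [[-0.0, 1.0, -0.0], [0.0, -0.0, -1.0], [-1.0, -0.0, -0.0]]
contact_force: [-0.3, -0.3, -0.2]
opening: 0.0931
[ 0.5756 -0.1309 -0.0125] [0.35 0.57 0.11]
0 [[378. 448.]]
0.01 [[377. 409.]]
0.02 [[376. 369.]]
0 [[283. 321.]] [[490. 320.]]
0.01 [[278. 328.]] [[495. 328.]]
0.02 [[272. 336.]] [[500. 336.]]
```

View pics/s4.png

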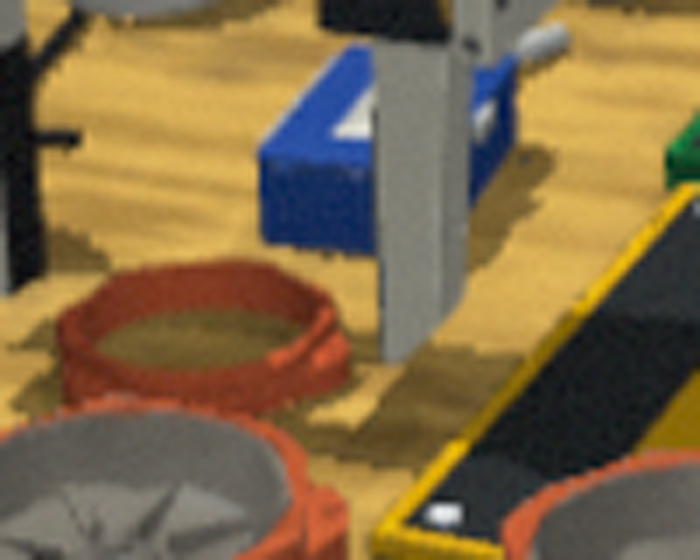

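View pics/w4.png

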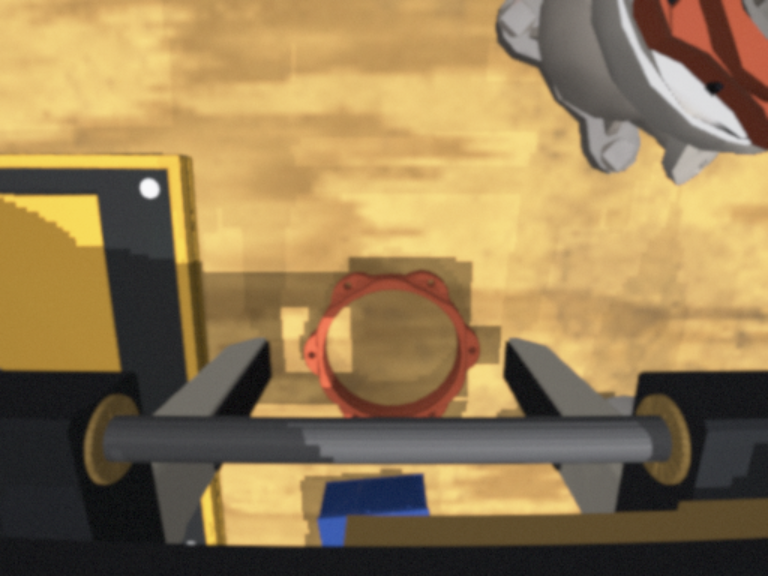

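Wrist view: tips at (270,340)/(506,340), which fits tips 20–22 mm above the reported TCP; the ring at (392,343) is centred between them. Down 4 mm more, then close.

```bash
python3 -m crank '0 0 0 .002 0 0 1;0 0 0 .002 0 0 1;0 0 0 0 0 0 1;0 0 0 0 0 0 .5;0 0 0 0 0 0 .5;0 0 0 0 0 0 .5;0 0 0 0 0 0 .5;0 0 0 0 0 0 .5';python3 -m crank '0 0 0 0 0 0 .5;0 0 0 0 0 0 .5;0 0 0 0 0 0 .5'
```

```text
clock: 7.8
ee_pos: [0.5764, -0.131, -0.0156]
tool_rot: [[0.001, 1.0, -0.0], [-0.0, -0.0, -1.0], [-1.0, 0.001, 0.0]]
contact_force: [-0.6, 0.5, 7.1]
opening: 0.0616
clock: 8.1
ee_pos: [0.5766, -0.1311, -0.0151]
tool_rot: [[0.002, 1.0, -0.0], [-0.001, -0.0, -1.0], [-1.0, 0.002, 0.001]]
contact_force: [-0.9, 0.8, 7.7]
opening: 0.0607
```

Run:
```python
from h import *
s=ctrl.read_state(); print(s["ee_pos"],s["opening"],s["contact_force"])
c=ctrl.camera("side")
im=cv2.resize(c["image"][200:280,190:290],None,fx=7,fy=7,interpolation=cv2.INTER_CUBIC)[:,:,::-1]; cv2.imwrite("pics/s5.png",im)
c=ctrl.camera("wrist"); im=cv2.resize(c["image"][150:350,120:400],None,fx=2.8,fy=2.8,interpolation=cv2.INTER_CUBIC)[:,:,::-1]
cv2.imwrite("pics/w5.png",im)
```

```text
[ 0.57659348 -0.13108446 -0.01509185] 0.060720864270785595 [-0.88363342  0.76182972  7.69076877]
```

View pics/s5.png

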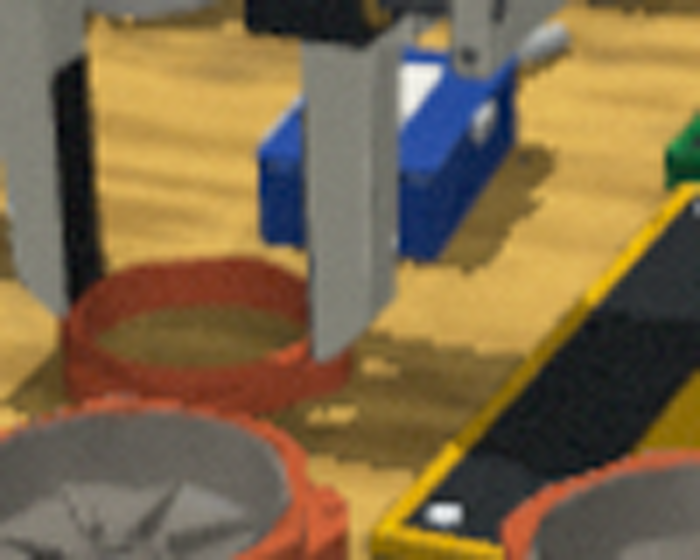

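View pics/w5.png

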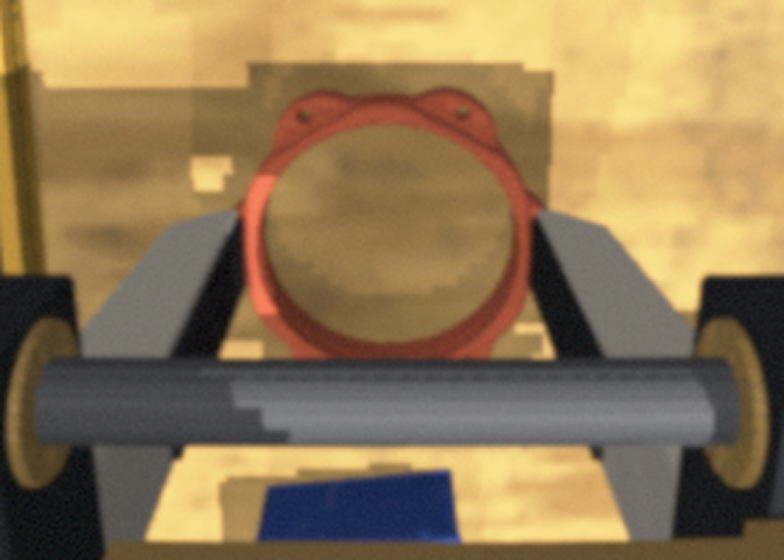

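The tips slid onto the ring's upper face (opening 61 mm, +7.7 N). I'll open and feel for the table in small steps to fix the tip offset.

```bash
python3 -m crank '0 0 0 0 0 0 1;0 0 0 0 0 0 1;0 0 0 0 0 0 1;0 0 0 0 0 0 1;0 0 0 0 0 0 1;0 0 0 0 0 0 1;0 0 0 0 0 0 1' | tail -2;
python3 -m crank '0 0 0 .002 0 0 1;0 0 0 0 0 0 1;0 0 0 0 0 0 1' | grep -v rot
python3 -m crank '0 0 0 .002 0 0 1;0 0 0 0 0 0 1;0 0 0 0 0 0 1' | grep -v rot
python3 -m crank '0 0 0 .002 0 0 1;0 0 0 0 0 0 1;0 0 0 0 0 0 1' | grep -v rot
```

```text
contact_force: [0.7, 0.7, -0.2]
opening: 0.0929
clock: 9.2
ee_pos: [0.5755, -0.1308, -0.0186]
contact_force: [-0.2, 0.0, -0.5]
opening: 0.0932
clock: 9.5
ee_pos: [0.5756, -0.1308, -0.0205]
contact_force: [-0.0, -0.1, 0.7]
opening: 0.0927
clock: 9.8
ee_pos: [0.5756, -0.1308, -0.0225]
contact_force: [-0.3, 0.5, 0.2]
opening: 0.0932
```

```bash
python3 -m crank '0 0 0 .0015 0 0 1;0 0 0 0 0 0 1;0 0 0 0 0 0 1' | grep -v rot
python3 - <<'E'
from h import *
s=ctrl.read_state()
c=ctrl.camera("side")
im=cv2.resize(c["image"][200:280,190:290],None,fx=7,fy=7,interpolation=cv2.INTER_CUBIC)[:,:,::-1]; cv2.imwrite("pics/s6.png",im)
c=ctrl.camera("wrist"); im=cv2.resize(c["image"][150:350,120:400],None,fx=2.8,fy=2.8,interpolation=cv2.INTER_CUBIC)[:,:,::-1]
cv2.imwrite("pics/w6.png",im)
E
```

```text
clock: 10.1
ee_pos: [0.5756, -0.1309, -0.024]
contact_force: [-0.7, -0.7, 0.7]
opening: 0.0928
```

View pics/s6.png

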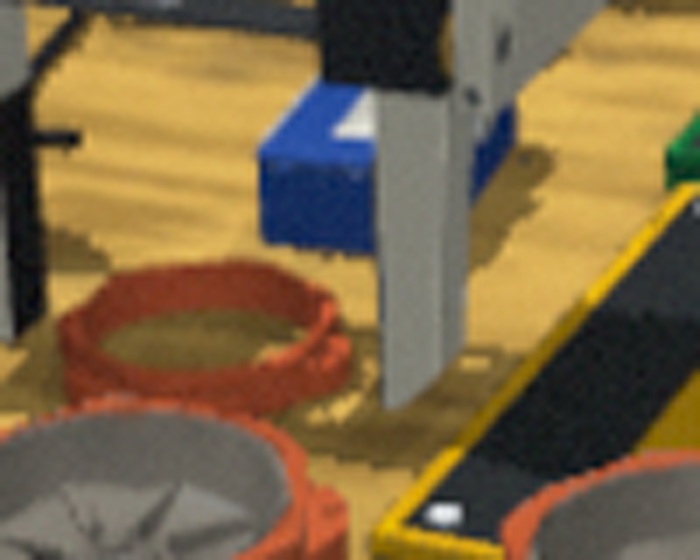

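View pics/w6.png

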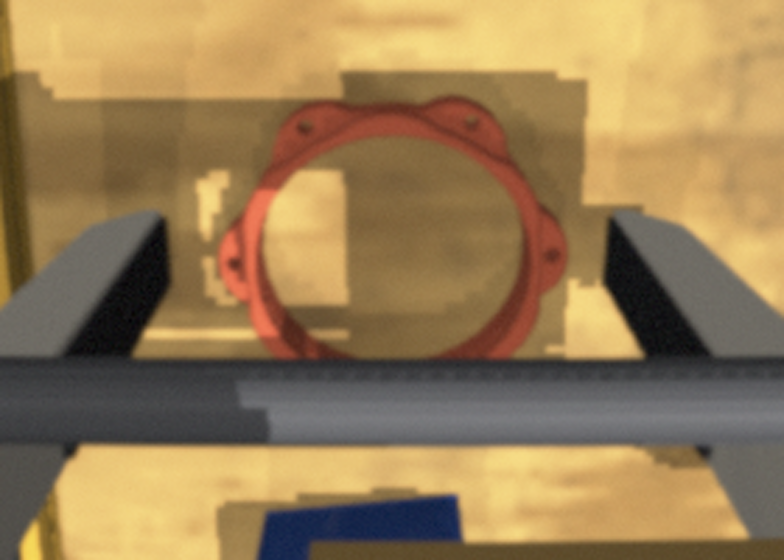

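Now the tips are close to the table on both sides of the ring. Closing.

```bash
python3 -m crank '0 0 0 0 0 0 .5;0 0 0 0 0 0 .5;0 0 0 0 0 0 .5;0 0 0 0 0 0 .5;0 0 0 0 0 0 .5' | grep -v rot;python3 -m crank '0 0 0 0 0 0 .5;0 0 0 0 0 0 .5;0 0 0 0 0 0 .5' | grep -v rot
```

```text
clock: 10.7
ee_pos: [0.5756, -0.1309, -0.024]
contact_force: [0.3, -0.1, -0.2]
opening: 0.0692
clock: 11.0
ee_pos: [0.5756, -0.1309, -0.024]
contact_force: [0.9, -0.4, -0.0]
opening: 0.0687
```

```bash
python3 -m crank '0 0 0 -.01 0 0 .5;0 0 0 -.02 0 0 .5;0 0 0 -.025 0 0 .5;0 0 0 -.025 0 0 .5;0 0 0 0 0 0 .5' | grep -v rot
python3 -m crank '0 0 0 0 -.018 .022 .5;0 0 0 0 -.018 .022 .5;0 0 0 0 -.018 .022 .5;0 0 0 0 -.018 .022 .5;0 0 0 0 -.018 .022 .5;0 0 0 0 -.018 .022 .5;0 0 0 0 -.018 .022 .5;0 0 0 0 -.018 .022 .5'
python3 -m crank '0 0 0 0 0 0 .5;0 0 0 0 0 0 .5;0 0 0 0 0 0 .5'
```

```text
clock: 11.5
ee_pos: [0.5784, -0.132, 0.0604]
contact_force: [0.6, 1.0, -1.2]
opening: 0.0691
clock: 12.3
ee_pos: [0.4305, -0.3073, 0.0555]
tool_rot: [[-0.001, 1.0, 0.0], [0.001, 0.0, -1.0], [-1.0, -0.001, -0.001]]
contact_force: [0.8, -0.1, -0.5]
opening: 0.0686
clock: 12.6
ee_pos: [0.4319, -0.306, 0.0557]
tool_rot: [[-0.0, 1.0, 0.0], [0.001, 0.0, -1.0], [-1.0, -0.0, -0.001]]
contact_force: [0.6, 0.4, 0.4]
opening: 0.069
```

```bash
python3 -m crank '0 0 0 .02 -.0014 .0013 .5;0 0 0 .02 0 0 .5;0 0 0 .018 0 0 .5;0 0 0 0 0 0 .5;0 0 0 0 0 0 .5' | grep -v rot
python3 - <<'E'
import ov; from h import *
ov.draw("wrist",(60,100,460,384),1.9,"pics/w7.png"); ov.draw("top",(230,220,370,320),5,"pics/t7.png"); ov.draw("side",(280,150,400,240),6,"pics/s7.png")
E
```

```text
clock: 13.1
ee_pos: [0.4307, -0.3073, -0.002]
contact_force: [0.1, -0.1, -0.1]
opening: 0.0691
```

View pics/w7.png

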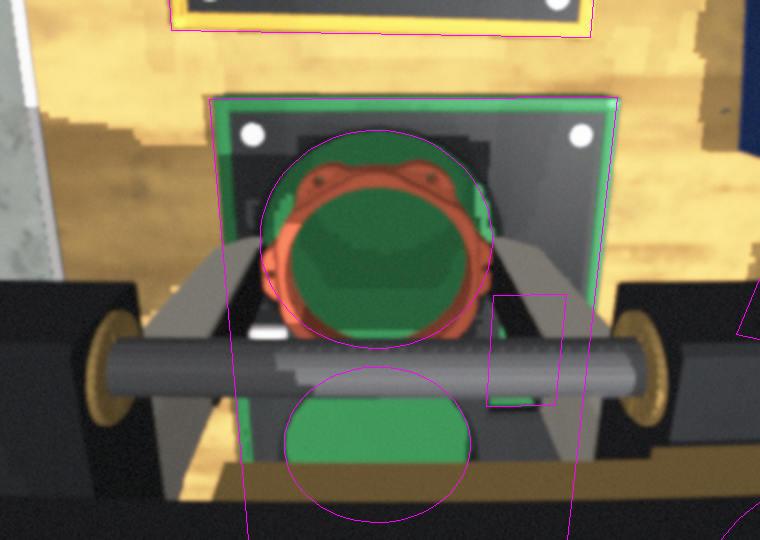

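View pics/s7.png

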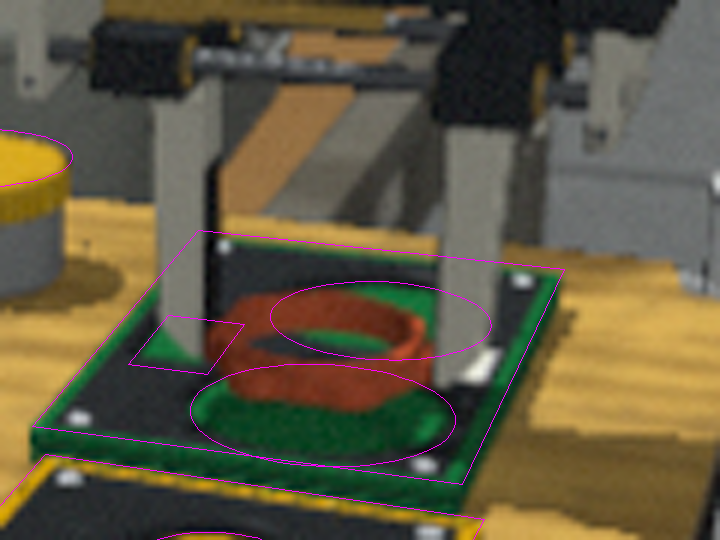

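Ring is centred over the pocket in columns (377 vs 376), and its rows are consistent with its height. Lowering.

```bash
python3 -m crank '0 0 0 .004 0 0 .5;0 0 0 .004 0 0 .5;0 0 0 0 0 0 .5;0 0 0 0 0 0 .5' | grep -v rot
python3 -m crank '0 0 0 .0015 0 0 .5;0 0 0 0 0 0 .5;0 0 0 0 0 0 .5' | grep -v rot
python3 -m crank '0 0 0 .001 0 0 .5;0 0 0 0 0 0 .5;0 0 0 0 0 0 .5' | grep -v rot
```

```text
clock: 13.65
ee_pos: [0.4301, -0.3081, -0.0101]
contact_force: [0.1, -0.7, -0.1]
opening: 0.069
clock: 13.95
ee_pos: [0.4302, -0.3082, -0.0115]
contact_force: [-0.1, -0.3, -0.3]
opening: 0.0688
clock: 14.25
ee_pos: [0.4303, -0.3082, -0.0125]
contact_force: [-0.9, 0.6, 0.1]
opening: 0.0689
```

```bash
for i in 1 ; do python3 -m crank '0 0 0 .001 0 0 .5;0 0 0 0 0 0 .5;0 0 0 0 0 0 .5' | grep -E "ee|cont"; done
python3 - <<'E'
import ov; from h import *
ov.items=[]
ov.draw("wrist",(160,180,360,330),3.8,"pics/w8.png");ov.draw("side",(280,150,400,240),6,"pics/s8.png")
E
```

```text
ee_pos: [0.4304, -0.3083, -0.0134]
contact_force: [0.1, 0.1, 0.3]
```

View pics/s8.png

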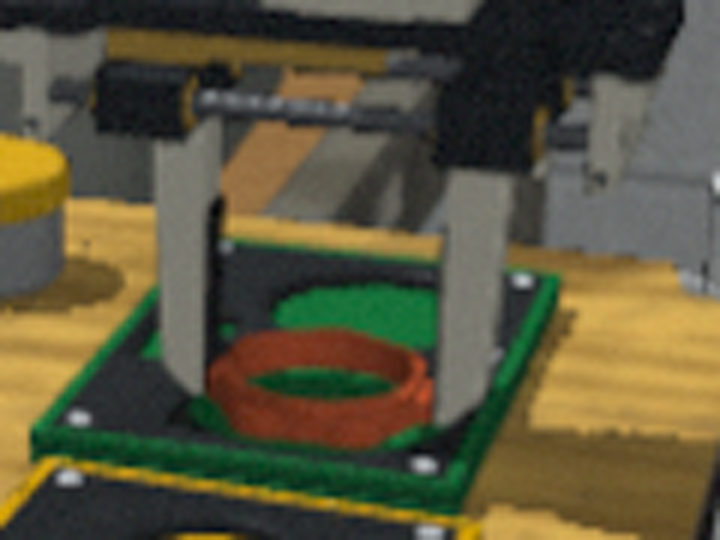

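View pics/w8.png

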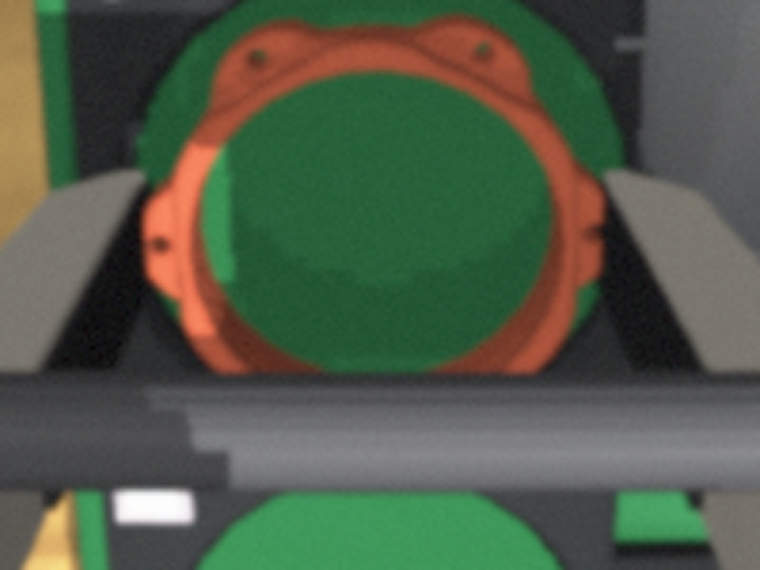

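```bash
python3 -m crank '0 0 0 .001 .0005 -.001 .5;0 0 0 0 0 0 .5;0 0 0 0 0 0 .5' | grep -E "ee|cont"
python3 -m crank '0 0 0 .001 0 0 .5;0 0 0 0 0 0 .5;0 0 0 0 0 0 .5' | grep -E "ee|cont"
```

```text
ee_pos: [0.4312, -0.3077, -0.0141]
contact_force: [0.8, 0.3, 2.8]
ee_pos: [0.4315, -0.3078, -0.0145]
contact_force: [-0.6, -0.1, 9.0]
```

```bash
python3 -m crank '0 0 0 -.0012 0 0 .5;0 0 0 0 0 0 .5;0 0 0 0 0 0 .8;0 0 0 0 0 0 .8;0 0 0 0 0 0 1;0 0 0 0 0 0 1;0 0 0 0 0 0 1;0 0 0 0 0 0 1' | grep -v rot
python3 - <<'E'
import ov; from h import *
ov.items=[]
ov.draw("wrist",(140,150,370,330),3.3,"pics/w9.png");ov.draw("side",(280,150,400,240),6,"pics/s9.png")
E
```

```text
clock: 16.05
ee_pos: [0.4328, -0.3083, -0.0132]
contact_force: [5.5, -0.4, 6.9]
opening: 0.0924
```

View pics/s9.png

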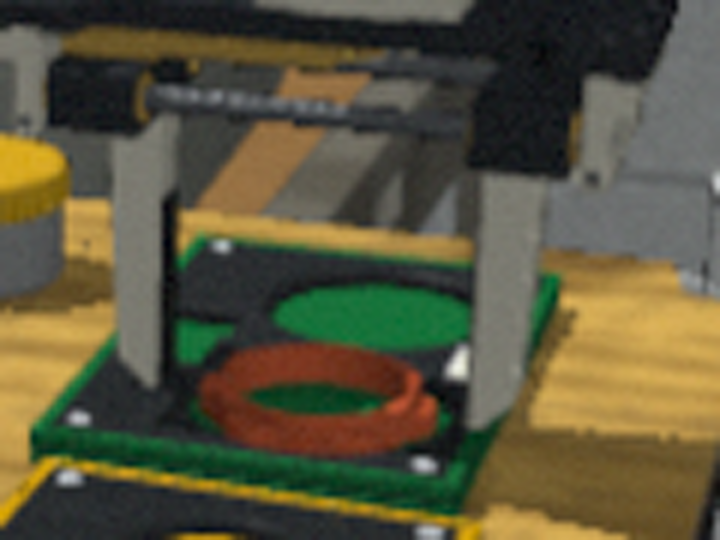

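View pics/w9.png

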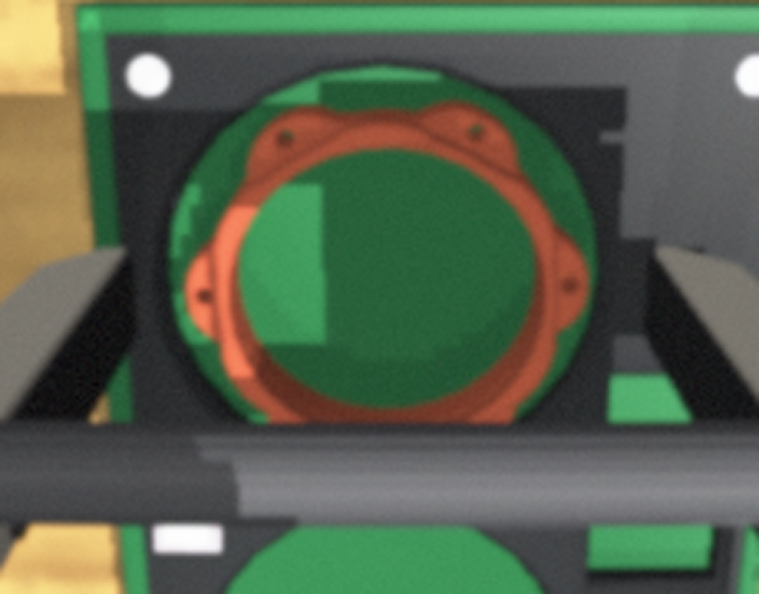

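```bash
python3 -m crank '0 0 0 -.005 0 0 1;0 0 0 -.015 0 0 1;0 0 0 -.04 0 0 1;0 0 0 -.04 0 0 1;0 0 0 0 0 0 1;0 0 0 0 0 0 1' | grep -v rot
python3 - <<'E'
import ov; from h import *
ov.items=[ov.circ(.4305,-.3073,.006,.04),ov.circ(.4305,-.3073,.012,.042)]
ov.draw("wrist",(100,100,420,340),2.3,"pics/w10.png");ov.draw("side",(280,150,400,240),6,"pics/s10.png")
E
```

```text
clock: 16.75
ee_pos: [0.4305, -0.307, 0.0861]
contact_force: [-0.4, -1.2, -0.4]
opening: 0.0931
```

View pics/s10.png

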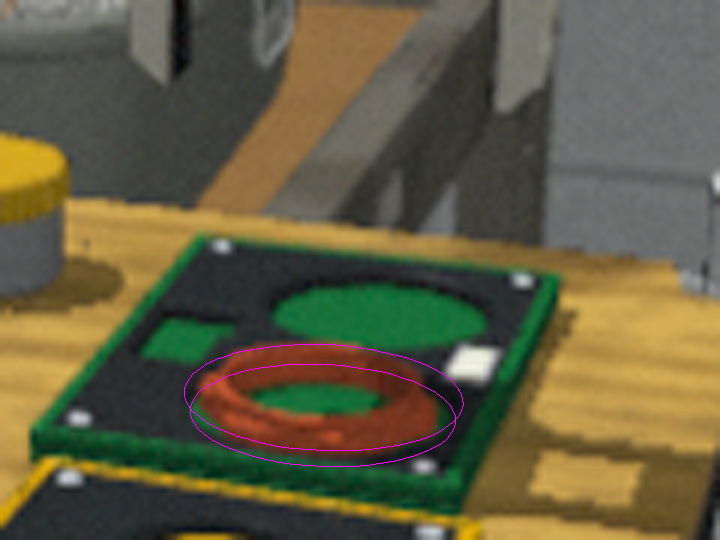

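View pics/w10.png

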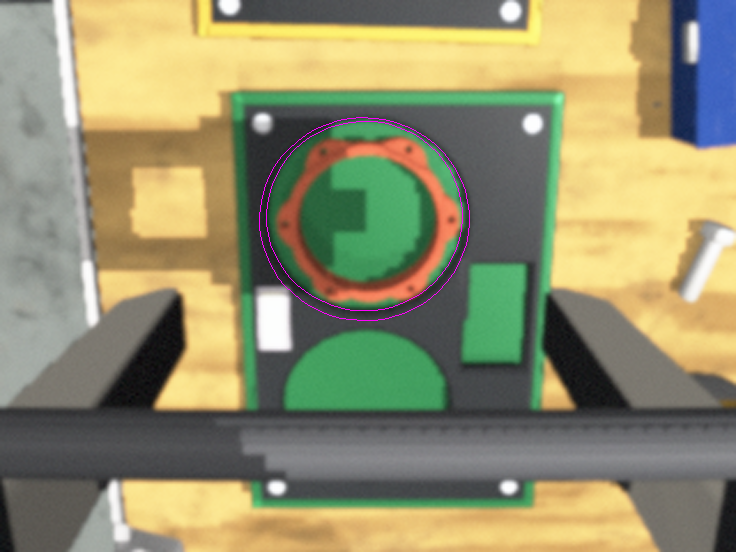

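The ring lies inside the green pocket with floor visible all round. Wrist view: ring (365,220), pocket circle (364,217). Tub next.

```bash
python3 -m crank '0 0 0 0 .025 .017 1;0 0 0 0 .025 .017 1;0 0 0 0 .025 .017 1;0 0 0 0 .025 .017 1;0 0 0 0 .024 .0176 1;0 0 0 0 .0241 .017 1;0 0 0 0 0 0 1;0 0 0 0 0 0 1' | grep -v rot
python3 -m crank '0 0 0 0 0 0 1;0 0 0 0 0 0 1' | grep -v rot
```

```text
clock: 17.65
ee_pos: [0.5777, -0.4087, 0.0828]
contact_force: [-0.1, 0.1, -0.3]
opening: 0.0933
clock: 17.85
ee_pos: [0.5779, -0.409, 0.0854]
contact_force: [0.3, 0.3, 0.2]
opening: 0.0925
```

```bash
python3 -m crank '0 0 0 .02 .0007 .0006 1;0 0 0 .02 0 0 1;0 0 0 .018 0 0 1;0 0 0 0 0 0 1;0 0 0 0 0 0 1' | grep -v rot
python3 - <<'E'
import ov; from h import *
ov.draw("wrist",(60,100,460,384),1.9,"pics/w11.png")
E
```

```text
clock: 18.35
ee_pos: [0.5792, -0.4101, 0.0282]
contact_force: [0.1, -0.9, -0.5]
opening: 0.0931
```

View pics/w11.png

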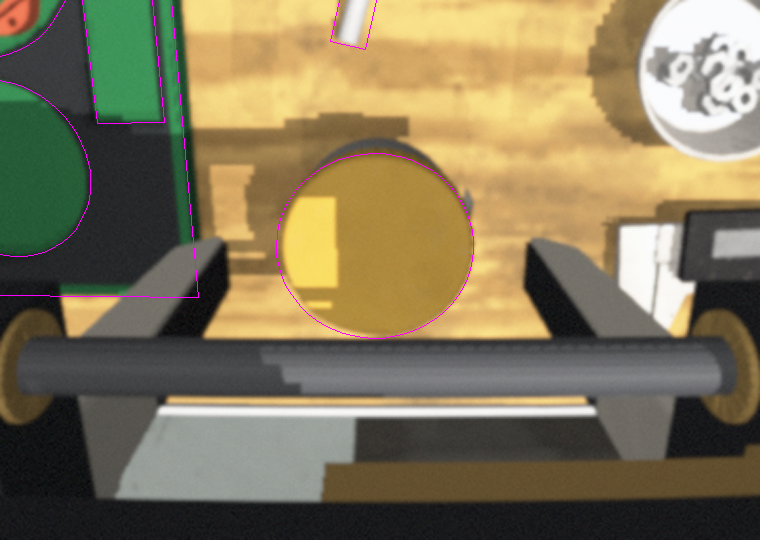

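Tub lid sits exactly on its circle (375,245), centred between the tips. Descend and grip.

```bash
python3 -m crank '0 0 0 .012 0 0 1;0 0 0 .012 0 0 1;0 0 0 .008 0 0 1;0 0 0 0 0 0 1;0 0 0 0 0 0 1' | grep -v rot
python3 -m crank '0 0 0 0 0 0 .5;0 0 0 0 0 0 .5;0 0 0 0 0 0 .5;0 0 0 0 0 0 .5;0 0 0 0 0 0 .5;0 0 0 0 0 0 .5;0 0 0 0 0 0 .5' | grep -v rot
```

```text
clock: 18.9
ee_pos: [0.5793, -0.4102, -0.0048]
contact_force: [0.2, 0.1, -0.3]
opening: 0.0926
clock: 19.6
ee_pos: [0.5797, -0.4105, -0.0039]
contact_force: [-0.8, 0.0, 2.3]
opening: 0.0654
```

```bash
python3 -m crank '0 0 0 -.01 0 0 .5;0 0 0 -.02 0 0 .5;0 0 0 -.02 0 0 .5;0 0 0 -.02 0 0 .5;0 0 0 0 0 0 .5;0 0 0 0 0 0 .5' | grep -v rot
python3 -m crank '0 0 0 0 -.02 -.0028 .5;0 0 0 0 -.02 -.0028 .5;0 0 0 0 -.02 -.0028 .5;0 0 0 0 -.02 -.0028 .5;0 0 0 0 -.02 -.0028 .5;0 0 0 0 -.02 -.0028 .5;0 0 0 0 -.02 -.0026 .5;0 0 0 0 -.0088 0 .5'|grep ee
python3 -m crank '0 0 0 0 0 0 .5;0 0 0 0 0 0 .5;0 0 0 0 0 0 .5'
```

```text
clock: 20.2
ee_pos: [0.5795, -0.4104, 0.0658]
contact_force: [0.1, -0.1, -1.5]
opening: 0.0655
ee_pos: [0.4285, -0.3895, 0.0642]
clock: 21.3
ee_pos: [0.4316, -0.3912, 0.0656]
tool_rot: [[0.0, 1.0, 0.0], [-0.0, 0.0, -1.0], [-1.0, 0.0, 0.0]]
contact_force: [-0.2, -0.4, -2.1]
opening: 0.0659
```

```bash
python3 -m crank '0 0 0 .02 -.0007 0 .5;0 0 0 .02 0 0 .5;0 0 0 .012 0 0 .5;0 0 0 0 0 0 .5;0 0 0 0 0 0 .5' | grep -v rot
python3 - <<'E'
import ov; from h import *
s=ctrl.read_state(); e=s["ee_pos"]; b=e[2]+.0043
ov.items=[ov.circ(.4309,-.3911,.006,.036),ov.circ(.4309,-.3911,b,.031),ov.circ(.4309,-.3911,b+.042,.033)]
ov.draw("wrist",(60,100,460,384),1.9,"pics/w12.png"); ov.draw("side",(280,130,400,240),6,"pics/s12.png")
E
```

```text
clock: 21.8
ee_pos: [0.4305, -0.3911, 0.0139]
contact_force: [-0.4, 0.2, -2.3]
opening: 0.0657
```

View pics/w12.png

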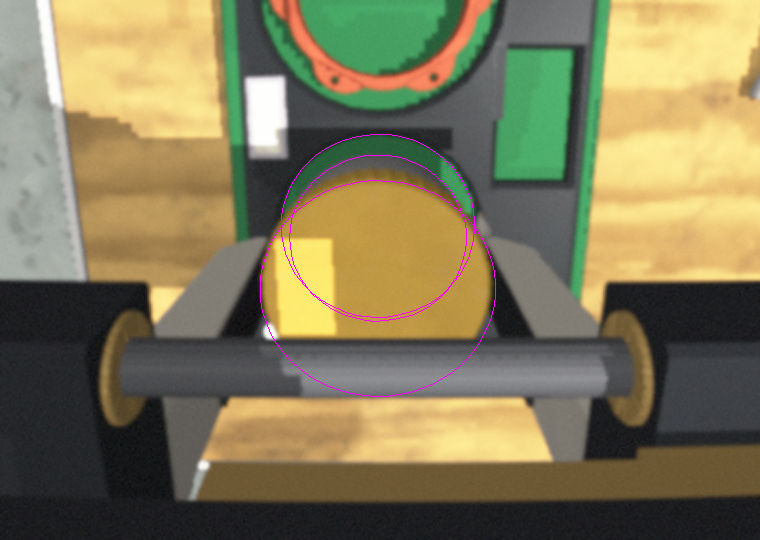

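View pics/s12.png

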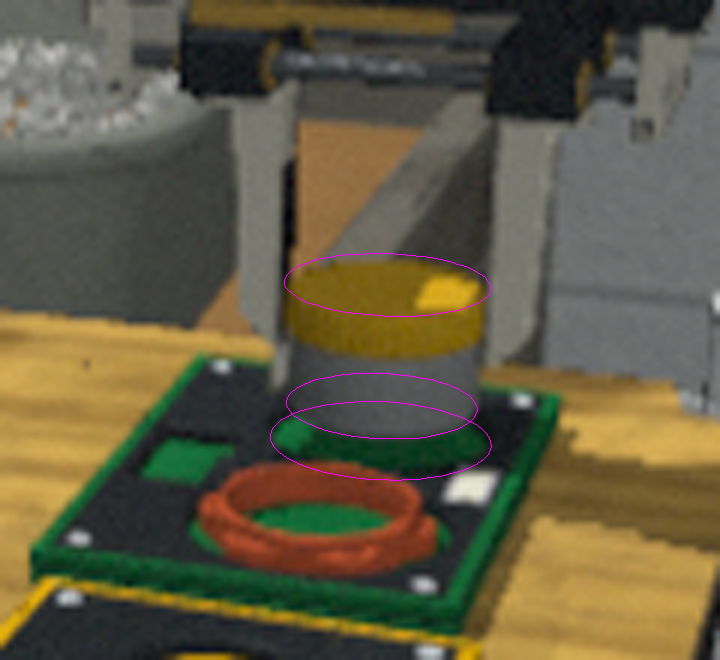

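Tub is above its pocket within about 1 mm in both views. Lowering to contact.

```bash
python3 -m crank '0 0 0 .005 .0003 0.0005 .5;0 0 0 .004 0 0 .5;0 0 0 .001 0 0 .5;0 0 0 0 0 0 .5;0 0 0 0 0 0 .5' | grep -v rot
python3 -m crank '0 0 0 .001 0 0 .5;0 0 0 0 0 0 .5;0 0 0 0 0 0 .5' | grep -E "ee|cont"
python3 -m crank '0 0 0 .001 0 0 .5;0 0 0 0 0 0 .5;0 0 0 0 0 0 .5' | grep -E "ee|cont"
```

```text
clock: 22.4
ee_pos: [0.4303, -0.3915, 0.0038]
contact_force: [0.4, -0.9, -1.8]
opening: 0.0656
ee_pos: [0.4304, -0.3915, 0.0028]
contact_force: [0.2, -0.3, -2.2]
ee_pos: [0.4305, -0.3916, 0.002]
contact_force: [-1.0, 0.6, 1.7]
```

Contact with the floor at the expected height (+1.7 N against −2 N hanging). Release and lift.

```bash
python3 -m crank '0 0 0 0 0 0 .8;0 0 0 0 0 0 .9;0 0 0 0 0 0 1;0 0 0 0 0 0 1;0 0 0 0 0 0 1;0 0 0 -.01 0 0 1;0 0 0 -.03 0 0 1;0 0 0 -.04 0 0 1' | grep -v rot
python3 -m crank '0 0 0 0 0 0 1;0 0 0 0 0 0 1' | grep -v rot
python3 - <<'E'
import ov; from h import *
ov.items=[ov.circ(.4309,-.3911,.048,.033),ov.circ(.4305,-.3073,.018,.0355),ov.circ(.4305,-.3073,.006,.040)]
ov.draw("top",(240,220,370,320),5,"pics/t13.png"); ov.draw("side",(280,130,400,240),6,"pics/s13.png")
E
```

```text
clock: 23.8
ee_pos: [0.4293, -0.3902, 0.0814]
contact_force: [-0.8, -0.2, 0.2]
opening: 0.0928
clock: 24.0
ee_pos: [0.431, -0.3923, 0.0835]
contact_force: [0.1, 0.6, 0.2]
opening: 0.0932
```

View pics/s13.png

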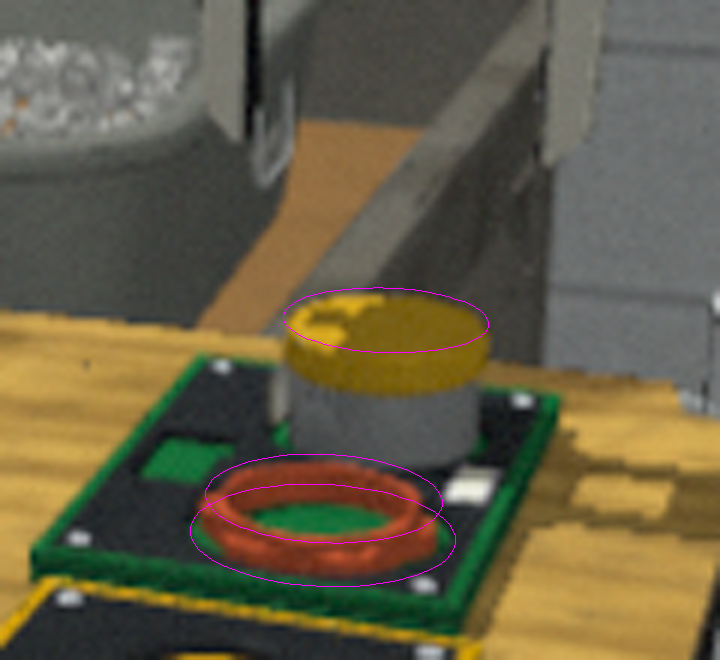

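Tub is seated: its lid matches the predicted 48 mm height. Bolt next.

```bash
python3 -m crank '0 0 0 0 .024 -.011 .5;0 0 0 0 .024 -.011 .5;0 0 0 0 .024 -.011 .5;0 0 0 0 .024 -.011 .5;0 0 0 0 .024 -.011 .5;0 0 0 0 .0215 -.0108 .5;6.2 0 0 0 0 0 .5;6.2 0 0 0 0 0 .5' | grep -v rot
python3 -m crank '0 0 0 .02 0 0 .5;0 0 0 .02 0 0 .5;0 0 0 0 0 0 .5;0 0 0 0 0 0 .5'
python3 - <<'E'
import ov; from h import *
ov.draw("wrist",(130,120,370,300),3.2,"pics/w14.png")
E
```

```text
clock: 24.9
ee_pos: [0.5716, -0.3241, 0.0795]
contact_force: [1.0, 0.2, -0.2]
opening: 0.0465
clock: 25.3
ee_pos: [0.571, -0.325, 0.0404]
tool_rot: [[-0.002, 0.977, -0.215], [0.002, -0.215, -0.977], [-1.0, -0.003, -0.001]]
contact_force: [-0.3, -0.1, 0.4]
opening: 0.0468
```

View pics/w14.png

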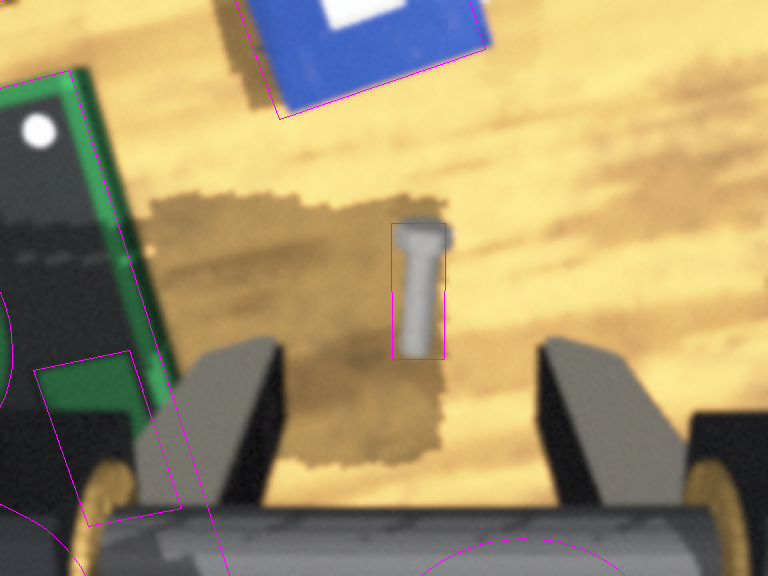

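Run:
```python
from h import *
c=ctrl.camera("wrist"); s=ctrl.read_state(); e=s["ee_pos"]; R=s["tool_rot"]
im=np.ascontiguousarray(c["image"])
p=np.array([[423.,219],[423,236],[413,356]])/3.2+[130,120]-.3
w=px2w(c,p,.0075); print(w.round(4)); d=w[0]-w[2]; print("len",np.linalg.norm(d),"axis yaw",np.degrees(np.arctan2(-d[0],d[1])))
mid=(w[0]+w[2])/2; print("mid",mid, "tool yz shift",((mid-e)@R).round(4), "tcp",e.round(4))
```

```text
[[ 0.5786 -0.3096  0.0075]
 [ 0.5777 -0.3138  0.0075]
 [ 0.5686 -0.3437  0.0075]]
len 0.03555367867479835 axis yaw -16.331101474786685
mid [ 0.57359349 -0.32665412  0.0075    ] tool yz shift [0.0347 0.0015 0.0003] tcp [ 0.5722 -0.326   0.0422]
```

```bash
python3 -m crank '3.9 0 0 .01 .0015 -.0025 .5;0 0 0 .02 0 0 .5;0 0 0 .02 0 0 .5;0 0 0 .005 0 0 .5;0 0 0 0 0 0 .5;0 0 0 0 0 0 .5'
python3 - <<'E'
import ov; from h import *
ov.items=[]
ov.draw("wrist",(130,120,370,300),3.2,"pics/w15.png")
E
```

```text
clock: 26.0
ee_pos: [0.5746, -0.3242, -0.012]
tool_rot: [[0.001, 0.96, -0.281], [-0.001, -0.281, -0.96], [-1.0, 0.002, 0.001]]
contact_force: [1.0, 0.5, 0.1]
opening: 0.0465
```

View pics/w15.png

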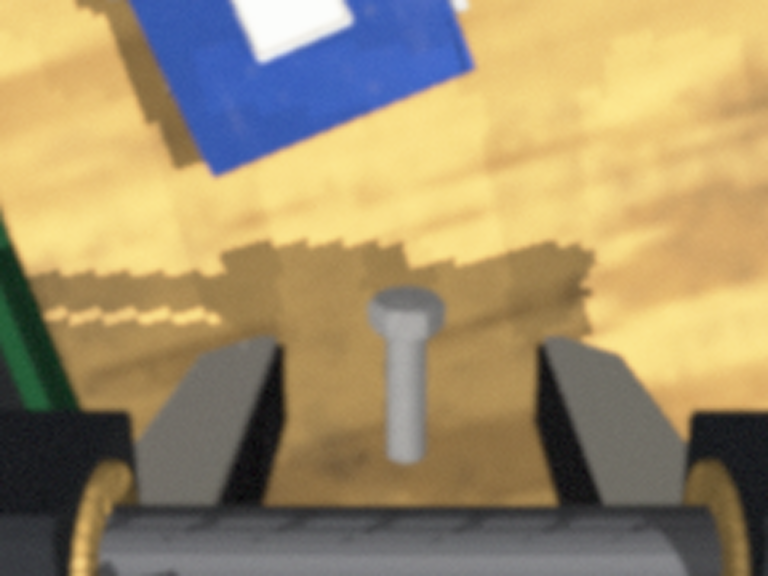

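Bolt is straight and centred between the jaws (head (407,310), tip (406,455)). Down and grip.

```bash
python3 -m crank '0 0 0 .006 0 0 .5;0 0 0 .0045 0 0 .5;0 0 0 0 0 0 .5;0 0 0 0 0 0 .5;0 0 0 0 0 0 .2;0 0 0 0 0 0 0;0 0 0 0 0 0 0;0 0 0 0 0 0 0' | grep -v rot
python3 -m crank '0 0 0 0 0 0 0;0 0 0 0 0 0 0;0 0 0 0 0 0 0;0 0 0 0 0 0 0' | grep -v rot
python3 - <<'E'
import ov; from h import *
ov.items=[]
ov.draw("wrist",(130,120,370,300),3.2,"pics/w16.png")
E
```

```text
clock: 26.85
ee_pos: [0.574, -0.3236, -0.0236]
contact_force: [-0.2, -0.1, -0.2]
opening: 0.0192
clock: 27.25
ee_pos: [0.5739, -0.3235, -0.0237]
contact_force: [0.6, 0.1, 0.2]
opening: 0.0111
```

View pics/w16.png

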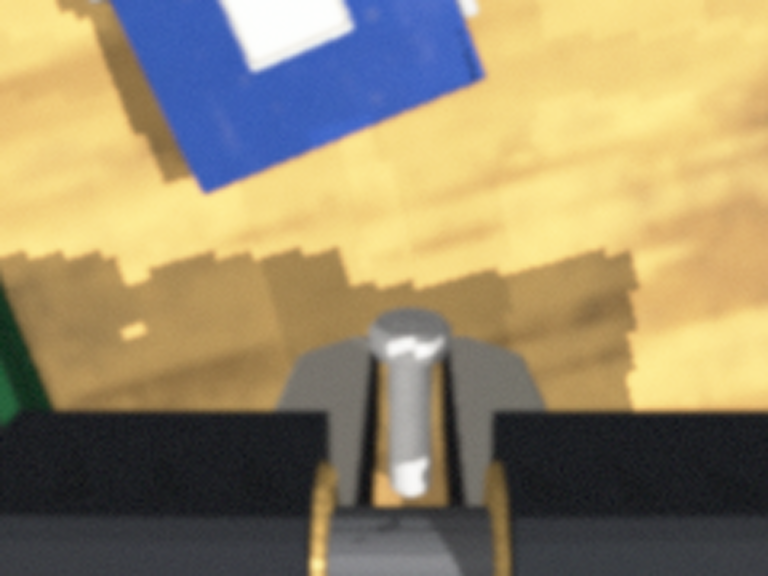

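```bash
python3 -m crank '0 0 0 -.01 0 0 0;0 0 0 -.02 0 0 0;0 0 0 -.03 0 0 0;-5.4 0 0 0 0 0 0;-5.4 0 0 0 0 0 0;-5.5 0 0 0 0 0 0;0 0 0 0 0 0 0;0 0 0 0 0 0 0' 
python3 -m crank '0 0 0 0 -.018 .0045 0;0 0 0 0 -.018 .0045 0;0 0 0 0 -.018 .0045 0;0 0 0 0 -.018 .0045 0;0 0 0 0 -.017 .0046 0;0 0 0 0 0 0 0;0 0 0 0 0 0 0;0 0 0 0 0 0 0'
```

```text
clock: 28.1
ee_pos: [0.5739, -0.3236, 0.0367]
tool_rot: [[0.0, 1.0, -0.003], [-0.0, -0.003, -1.0], [-1.0, 0.0, 0.0]]
contact_force: [1.2, 0.5, -0.3]
opening: 0.012
clock: 28.9
ee_pos: [0.4857, -0.3462, 0.0365]
tool_rot: [[0.001, 1.0, -0.0], [-0.0, -0.0, -1.0], [-1.0, 0.001, 0.0]]
contact_force: [-0.1, -1.4, -0.0]
opening: 0.0113
```

```bash
python3 -m crank '0 0 0 .015 -.0006 0 0;0 0 0 .015 0 0 0;0 0 0 .008 0 0 0;0 0 0 0 0 0 0;0 0 0 0 0 0 0' |grep -v rot
python3 - <<'E'
import ov; from h import *
ov.draw("wrist",(130,120,370,300),3.2,"pics/w17.png"); ov.draw("side",(280,130,400,240),6,"pics/s17.png")
E
```

```text
clock: 29.4
ee_pos: [0.4848, -0.3462, -0.0016]
contact_force: [0.9, -0.8, -0.3]
opening: 0.0115
```

View pics/w17.png

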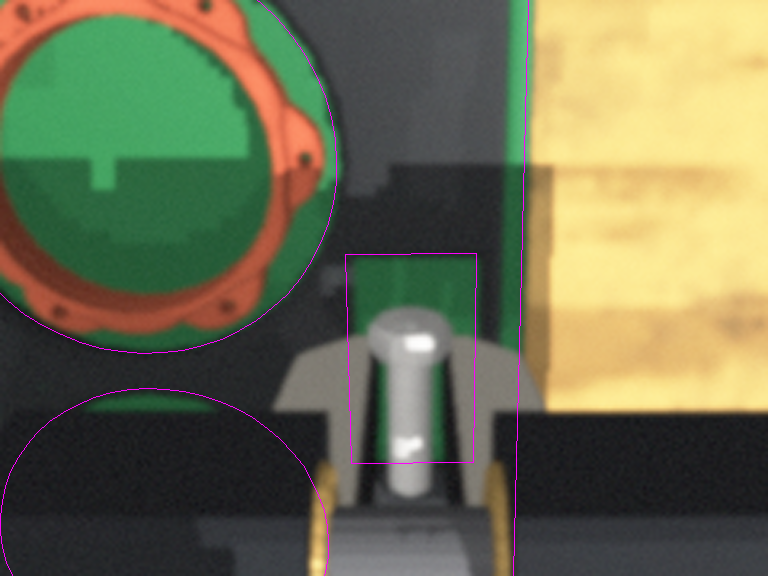

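View pics/s17.png

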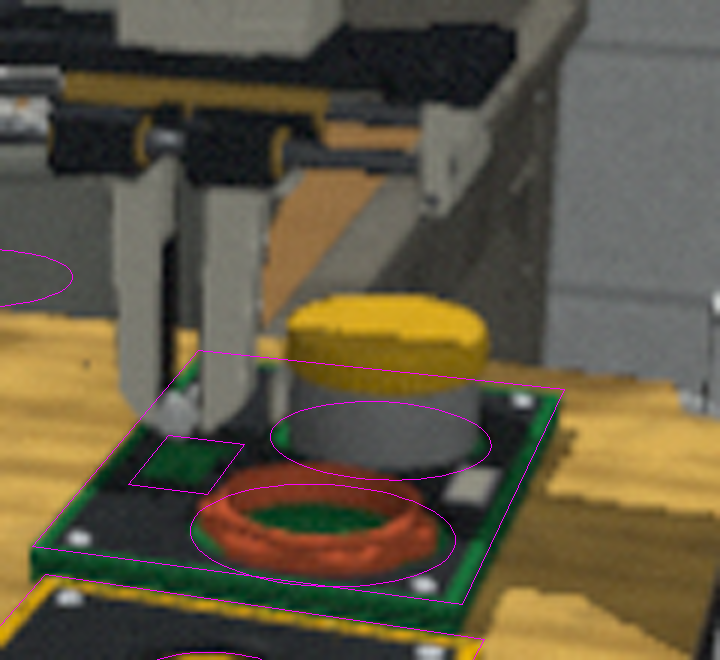

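```bash
python3 - <<'E'
from h import *
c=ctrl.camera("wrist"); s=ctrl.read_state(); print(s["ee_pos"].round(4))
for z in (.0365,.025,):
  print(z,((w2px(c,[[.485,-.3316,z],[.485,-.3666,z]])-[130,120])*3.2).round())
E
python3 -m crank '0 0 0 .005 0 0 0;0 0 0 .005 0 0 0;0 0 0 .0005 0 0 0;0 0 0 0 0 0 0;0 0 0 0 0 0 0' |grep -v rot
```

```text
[ 0.4849 -0.3466 -0.001 ]
0.0365 [[409. 328.]
 [409. 510.]]
0.025 [[409. 306.]
 [409. 479.]]
clock: 30.05
ee_pos: [0.4843, -0.3462, -0.0123]
contact_force: [-0.8, 0.1, -0.1]
opening: 0.0114
```

```bash
python3 -m crank '0 0 0 .0008 0.0005 0 0;0 0 0 0 0 0 0;0 0 0 0 0 0 .15;0 0 0 0 0 0 .25;0 0 0 0 0 0 .3;0 0 0 0 0 0 .3;0 0 0 0 0 0 .3' |grep -v rot
python3 -m crank '0 0 0 -.005 0 0 .3;0 0 0 -.02 0 0 .3;0 0 0 -.03 0 0 .3;0 0 0 -.03 0 0 .3;0 0 0 0 0 0 .3;0 0 0 0 0 0 .3' |grep -v rot
python3 - <<'E'
import ov; from h import *
ov.draw("wrist",(100,100,400,325),2.6,"pics/w18.png"); ov.draw("side",(280,130,400,240),6,"pics/s18.png")
E
```

```text
clock: 30.75
ee_pos: [0.4848, -0.3462, -0.013]
contact_force: [-0.9, -0.4, -0.3]
opening: 0.0274
clock: 31.35
ee_pos: [0.4851, -0.3465, 0.0728]
contact_force: [-0.0, -0.6, -0.5]
opening: 0.0278
```

View pics/w18.png

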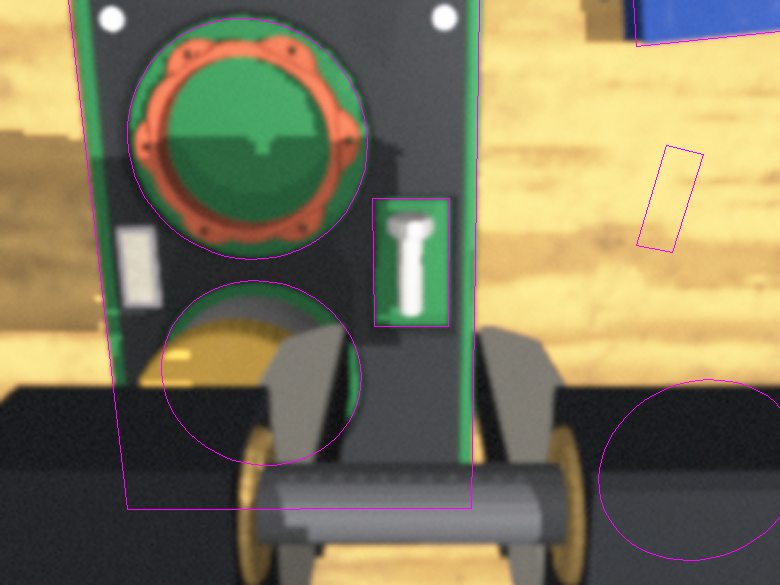

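View pics/s18.png

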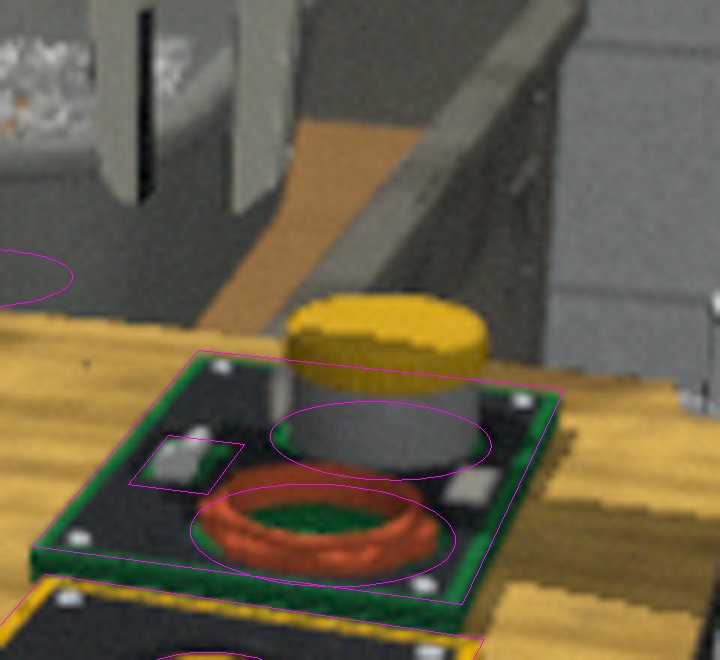

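Bolt lies flat in its pocket at (410,265). Case next.

```bash
python3 -m crank '0 0 0 0 .0173 -.0225 .5;0 0 0 0 .0173 -.0225 .8;0 0 0 0 .0173 -.0225 .8;0 0 0 0 .0173 -.0225 .8;0 0 0 0 .0173 -.0223 .8;-6.1 0 0 0 0 0 .8;0 0 0 0 0 0 .8;0 0 0 0 0 0 .8' 
python3 -m crank '0 0 0 .02 0 0 .8;0 0 0 .015 0 0 .8;0 0 0 0 0 0 .8;0 0 0 0 0 0 .8'
python3 - <<'E'
import ov; from h import *
ov.draw("wrist",(90,100,410,340),2.4,"pics/w19.png")
E
```

```text
clock: 32.25
ee_pos: [0.5705, -0.2336, 0.0707]
tool_rot: [[-0.002, 0.995, 0.104], [0.001, 0.104, -0.995], [-1.0, -0.002, -0.001]]
contact_force: [0.0, -0.7, 0.9]
opening: 0.0742
clock: 32.65
ee_pos: [0.5707, -0.2343, 0.0367]
tool_rot: [[-0.001, 0.995, 0.104], [0.001, 0.104, -0.995], [-1.0, -0.001, -0.001]]
contact_force: [-0.7, -0.1, 0.1]
opening: 0.0743
```

View pics/w19.png

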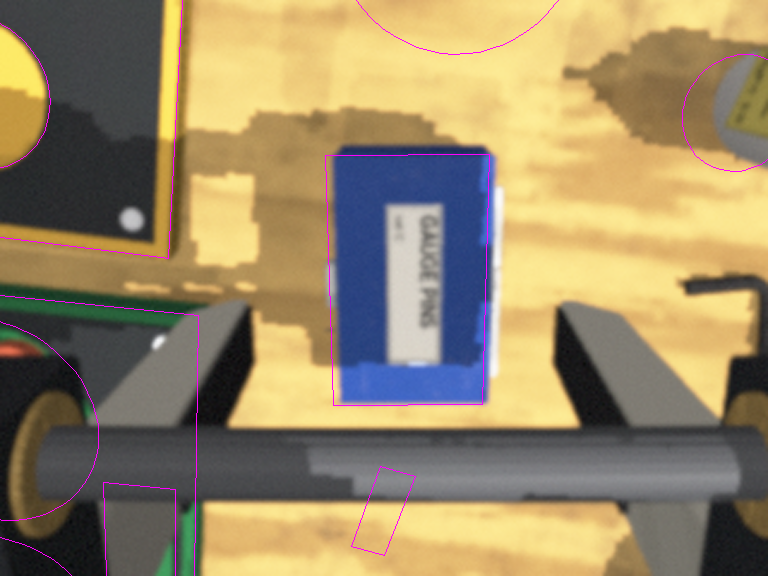

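```bash
python3 -m crank '0 0 0 .01 .0025 0 .8;0 0 0 .02 0 0 .8;0 0 0 .015 0 0 .8;0 0 0 .0095 0 0 .8;0 0 0 0 0 0 .8;0 0 0 0 0 0 .8' |grep -v rot
python3 -m crank '0 0 0 0 0 0 .4;0 0 0 0 0 0 .4;0 0 0 0 0 0 .4;0 0 0 0 0 0 .4;0 0 0 0 0 0 .4;0 0 0 0 0 0 .4' |grep -v rot
python3 - <<'E'
import ov; from h import *
ov.items=[]
ov.draw("wrist",(90,100,410,340),2.4,"pics/w20.png")
E
```

```text
clock: 33.3
ee_pos: [0.5739, -0.2337, -0.0176]
contact_force: [1.4, -0.5, 0.6]
opening: 0.0745
clock: 33.9
ee_pos: [0.5739, -0.2337, -0.0172]
contact_force: [-1.0, 0.7, 1.6]
opening: 0.0461
```

View pics/w20.png

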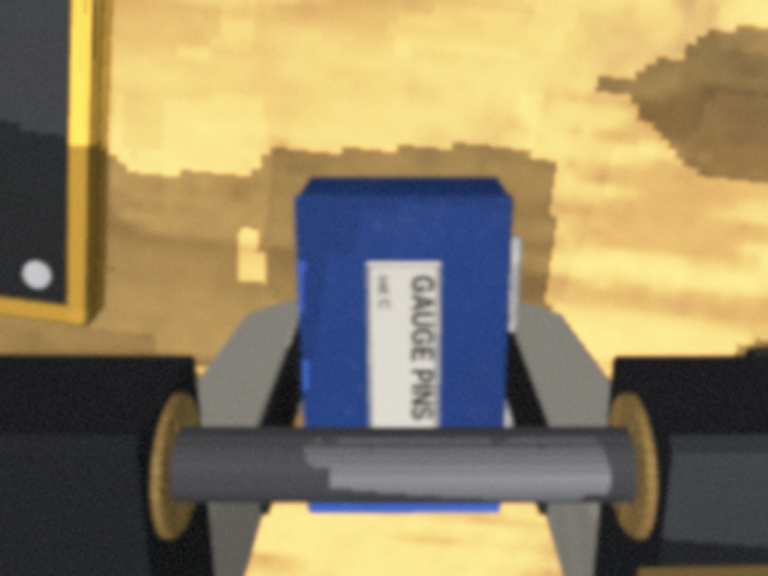

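```bash
python3 - <<'E'
from h import *
c=ctrl.camera("wrist"); s=ctrl.read_state(); e=s["ee_pos"]
w=px2w(c,np.array([[404.,190],[404,511],[299,250],[510,250]])/2.4+[90,100],.025); print(w.round(4)); print(((w[0]+w[1])/2-e)@s["tool_rot"],((w[2]+w[3])/2-e)@s["tool_rot"])
E
python3 -m crank '0 0 0 -.01 0 0 .4;0 0 0 -.02 0 0 .4;0 0 0 -.03 0 0 .4;3.5 0 0 0 0 0 .4;3.6 0 0 0 0 0 .4;0 0 0 0 0 0 .4;0 0 0 0 0 0 .4'
```

```text
[[ 0.5702 -0.1939  0.025 ]
 [ 0.5785 -0.2728  0.025 ]
 [ 0.5489 -0.2096  0.025 ]
 [ 0.5945 -0.2047  0.025 ]]
[-0.04214861  0.00047254 -0.00027377] [-0.04215755  0.00060108 -0.02662899]
clock: 34.7
ee_pos: [0.5735, -0.2335, 0.0424]
tool_rot: [[-0.0, 1.0, -0.016], [0.0, -0.016, -1.0], [-1.0, -0.0, -0.0]]
contact_force: [-0.2, 0.8, -1.6]
opening: 0.0461
```

```bash
python3 -m crank '0 0 0 0 -.0203 -.0174 .4;0 0 0 0 -.0203 -.0174 .4;0 0 0 0 -.0203 -.0174 .4;0 0 0 0 -.0203 -.0174 .4;0 0 0 0 -.0203 -.0174 .4;0 0 0 0 -.0203 -.0174 .4;0 0 0 0 -.0203 -.0174 .4;0 0 0 0 0 0 .4' |grep -v rot
python3 -m crank '0 0 0 .015 0 0 .4;0 0 0 .015 0 0 .4;0 0 0 .01 0 0 .4;0 0 0 0 0 0 .4;0 0 0 0 0 0 .4' |grep -v rot
python3 - <<'E'
import ov; from h import *
s=ctrl.read_state(); b=s["ee_pos"][2]+.0174; print(b)
ov.items=[ov.rect(.4344,-.1094,.006,.060,.088,-1),ov.rect(.4344,-.1094,b+.025,.047,.079,-1)]
ov.draw("wrist",(90,100,410,340),2.4,"pics/w21.png")
E
```

```text
clock: 35.5
ee_pos: [0.4302, -0.1065, 0.0419]
contact_force: [-0.2, 0.3, -2.1]
opening: 0.0462
clock: 36.0
ee_pos: [0.434, -0.1096, 0.0024]
contact_force: [0.6, 0.8, -0.9]
opening: 0.0465
0.019826833421050044
```

View pics/w21.png

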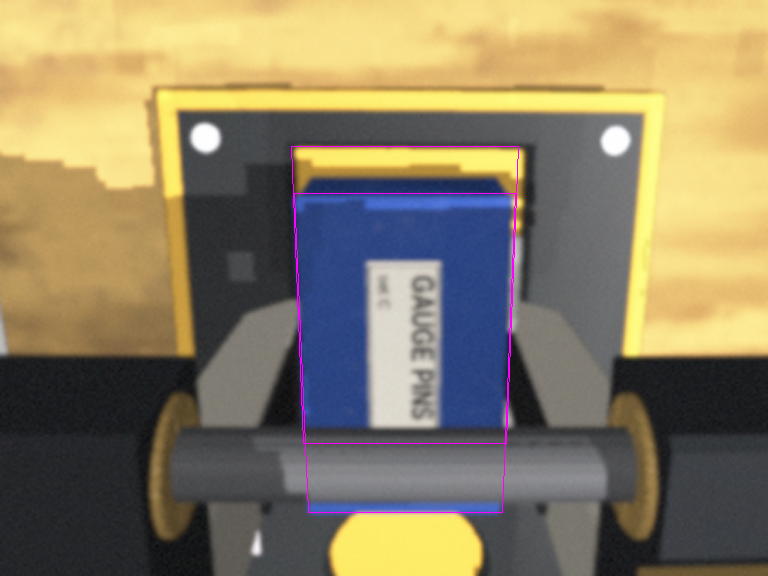

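Case is aligned with its predicted outline over the pocket. Lowering.

```bash
python3 -m crank '0 0 0 .006 -.0007 0 .4;0 0 0 .005 0 0 .4;0 0 0 .001 0 0 .4;0 0 0 0 0 0 .4;0 0 0 0 0 0 .4' |grep -v rot
python3 -m crank '0 0 0 .001 0 0 .4;0 0 0 0 0 0 .4;0 0 0 0 0 0 .4' |grep -E "ee|cont"
python3 -m crank '0 0 0 .0008 0 0 .4;0 0 0 0 0 0 .4;0 0 0 0 0 0 .4' |grep -E "ee|cont"
```

```text
clock: 36.55
ee_pos: [0.4331, -0.1093, -0.0095]
contact_force: [0.2, -0.0, -1.3]
opening: 0.0463
ee_pos: [0.4331, -0.1094, -0.0105]
contact_force: [-0.5, 0.2, -1.6]
ee_pos: [0.4332, -0.1094, -0.0112]
contact_force: [-0.8, 0.5, 1.3]
```

Contact with the floor. Release and lift, then look.

```bash
python3 -m crank '0 0 0 0 0 0 .6;0 0 0 0 0 0 .8;0 0 0 0 0 0 .8;0 0 0 0 0 0 .8;0 0 0 -.01 0 0 .8;0 0 0 -.03 0 0 .8;0 0 0 -.04 0 0 .8;0 0 0 -.02 0 0 .8' |grep -v rot
python3 -m crank '0 0 0 -.03 0 0 .8;0 0 0 0 0 0 .8;0 0 0 0 0 0 .8'
python3 - <<'E'
import ov; from h import *
ov.items=[ov.rect(.4344,-.1094,.006,.060,.088,-1),ov.circ(.680,-.170,.084,.0185),ov.circ(.680,-.170,0,.0185),ov.circ(.68,-.17,.126,.002)]
ov.draw("wrist",(0,0,512,384),1.5,"pics/w22.png"); ov.draw("top",(180,100,260,160),9,"pics/t22.png"); ov.draw("side",(180,140,360,260),4.4,"pics/s22.png")
E
```

```text
clock: 37.95
ee_pos: [0.4344, -0.11, 0.0921]
contact_force: [0.3, -0.7, 0.3]
opening: 0.0744
clock: 38.25
ee_pos: [0.4334, -0.1095, 0.1195]
tool_rot: [[0.002, 1.0, -0.017], [-0.001, -0.017, -1.0], [-1.0, 0.002, 0.001]]
contact_force: [-0.1, 0.2, -0.4]
opening: 0.0744
```

View pics/w22.png

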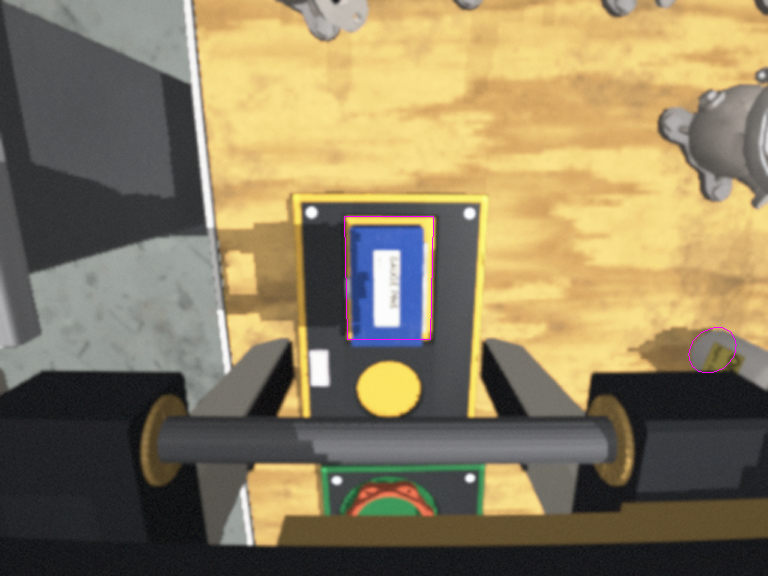

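View pics/t22.png

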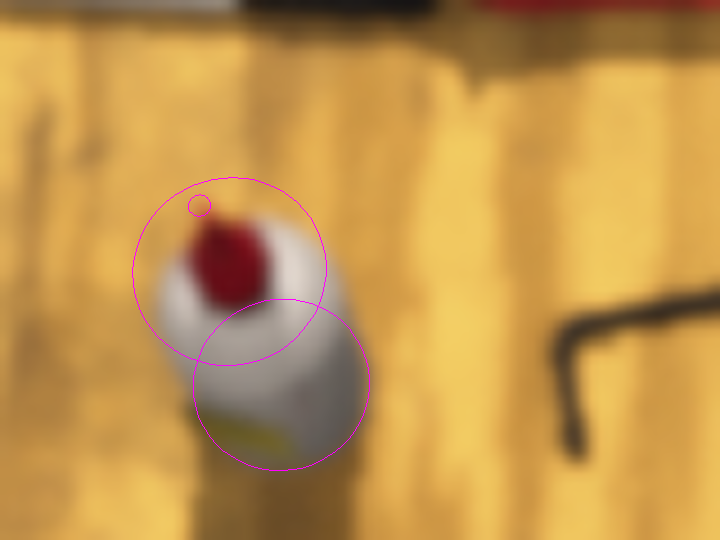

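View pics/s22.png

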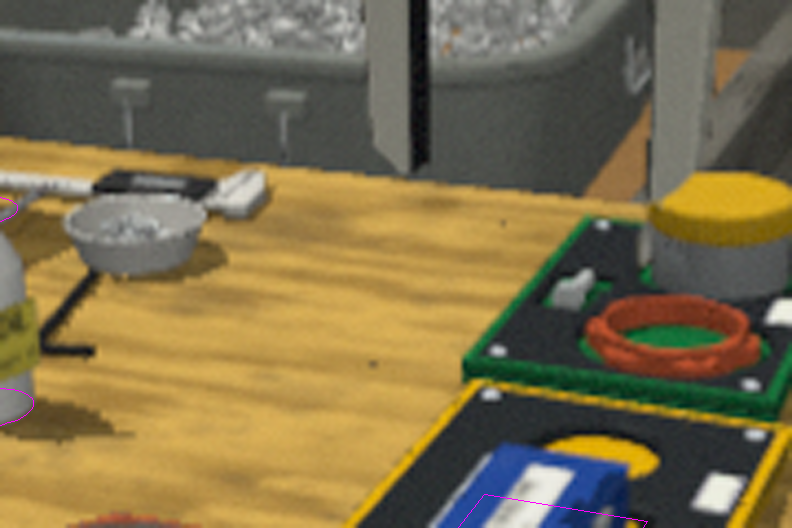

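Case sits in its pocket with yellow margin visible on the open sides. Bottle last.

```bash
python3 -m crank '0 0 0 -.005 .0248 .0056 .8;0 0 0 0 .0248 .0056 .8;0 0 0 0 .0248 .0056 .8;0 0 0 0 .0248 .0056 .8;0 0 0 0 .0248 .0056 .8;0 0 0 0 .0248 .0056 .8;0 0 0 0 .0248 .0056 .8;0 0 0 0 .0248 .0056 .8' |grep -v rot
python3 -m crank '0 0 0 0 .0248 .0056 .8;0 0 0 0 .0248 .0056 .8;0 0 0 0 0 0 .8;0 0 0 0 0 0 .8;0 0 0 0 0 0 .8'
python3 - <<'E'
import ov; from h import *
ov.items=[ov.circ(.680,-.170,.06,.0185),ov.circ(.680,-.170,0,.0185),ov.circ(.68,-.17,.126,.002)]
ov.draw("wrist",(90,100,410,340),2.4,"pics/w23.png"); ov.draw("side",(130,80,250,190),6,"pics/s23.png")
E
```

```text
clock: 39.2
ee_pos: [0.6308, -0.1574, 0.1217]
contact_force: [0.6, 0.5, -0.4]
opening: 0.0746
clock: 39.7
ee_pos: [0.6787, -0.1691, 0.1226]
tool_rot: [[-0.002, 1.0, -0.017], [0.001, -0.017, -1.0], [-1.0, -0.002, -0.001]]
contact_force: [0.5, -0.5, -0.3]
opening: 0.0746
```

View pics/w23.png

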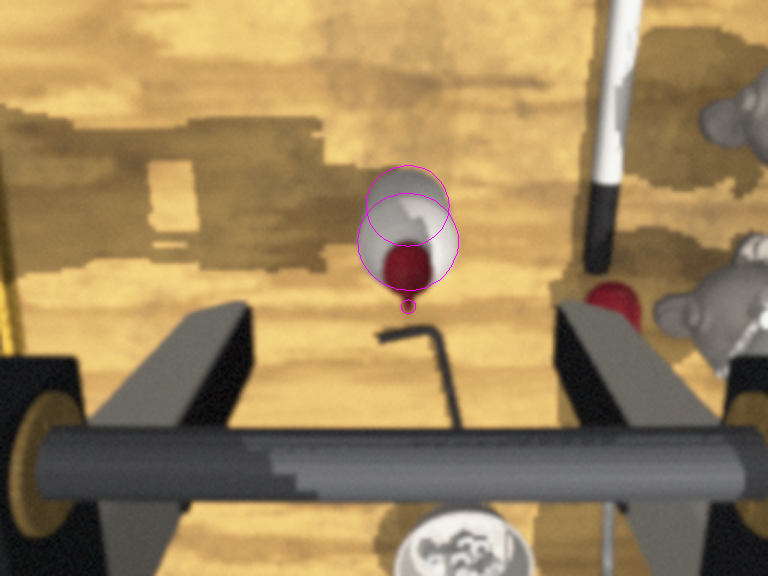

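View pics/s23.png

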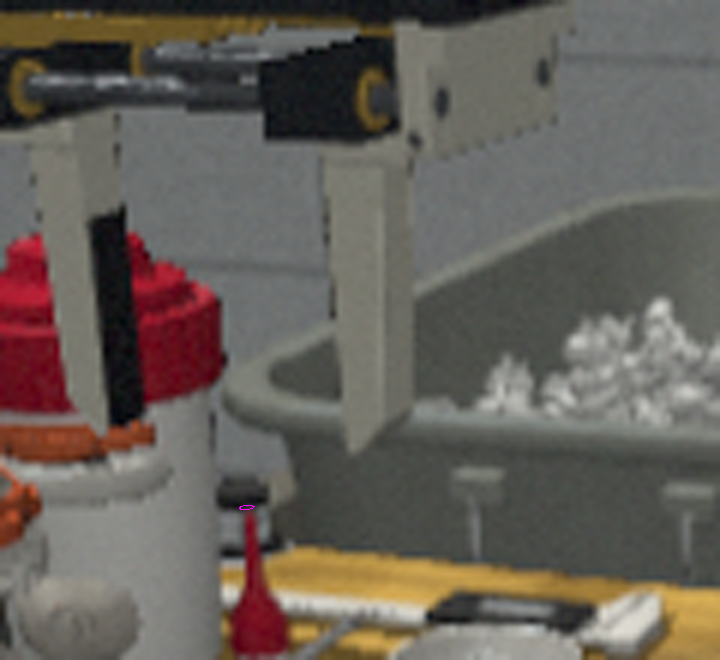

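Bottle fits the model at (0.680,-0.170) in both views. Descending.

```bash
python3 -m crank '0 0 0 .02 .0012 .0005 .8;0 0 0 .02 0 0 .8;0 0 0 .02 0 0 .8;0 0 0 .015 0 0 .8;0 0 0 0 0 0 .8;0 0 0 0 0 0 .8' |grep -v rot
python3 - <<'E'
import ov; from h import *
ov.items=[]
ov.draw("wrist",(90,100,410,340),2.4,"pics/w24.png"); ov.draw("side",(130,80,250,190),6,"pics/s24.png")
E
```

```text
clock: 40.4
ee_pos: [0.6812, -0.1702, 0.0491]
contact_force: [-0.7, -0.5, 1.3]
opening: 0.0743
```

View pics/s24.png

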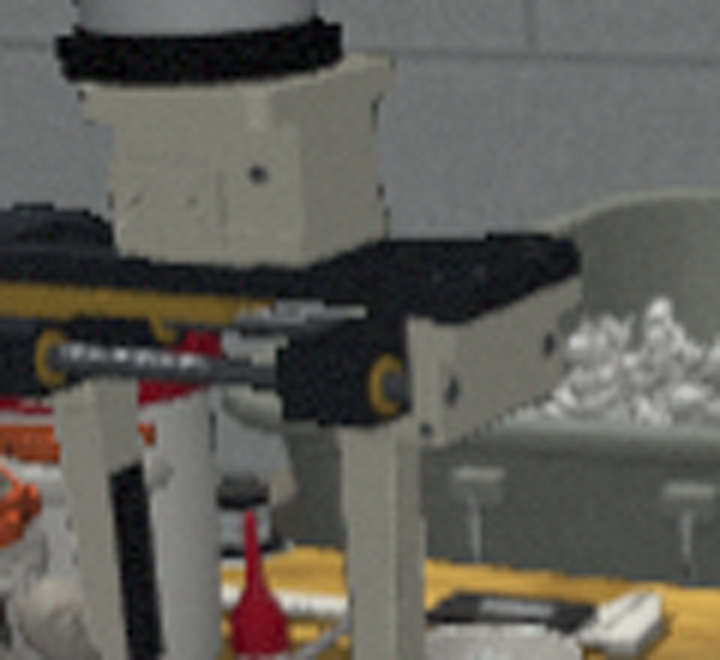

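```bash
python3 -m crank '0 0 0 .010 -.0005 0 .8;0 0 0 .006 0 0 .8;0 0 0 .004 0 0 .8;0 0 0 0 0 0 .8;0 0 0 0 0 0 .8' |grep -v rot
python3 -m crank '0 0 0 .002 0 0 .8;0 0 0 0 0 0 .4;0 0 0 0 0 0 .3;0 0 0 0 0 0 .3;0 0 0 0 0 0 .3;0 0 0 0 0 0 .3;0 0 0 0 0 0 .3' |grep -v rot
python3 -m crank '0 0 0 0 0 0 .3;0 0 0 0 0 0 .3' |grep -v rot
python3 - <<'E'
import ov; from h import *
ov.items=[]
ov.draw("wrist",(90,100,410,340),2.4,"pics/w25.png"); ov.draw("side",(130,80,260,210),5,"pics/s25.png")
E
```

```text
clock: 41.0
ee_pos: [0.6807, -0.1701, 0.0284]
contact_force: [0.4, -0.6, -0.5]
opening: 0.0747
clock: 41.7
ee_pos: [0.6808, -0.1702, 0.0267]
contact_force: [-1.3, -0.7, -0.7]
opening: 0.0363
clock: 41.9
ee_pos: [0.6808, -0.1702, 0.0267]
contact_force: [-0.3, 0.4, 0.2]
opening: 0.0364
```

View pics/s25.png

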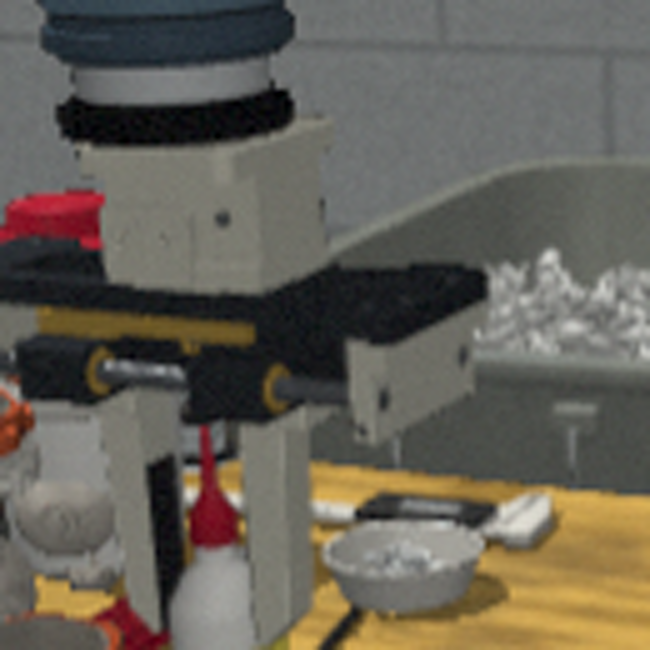

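View pics/w25.png

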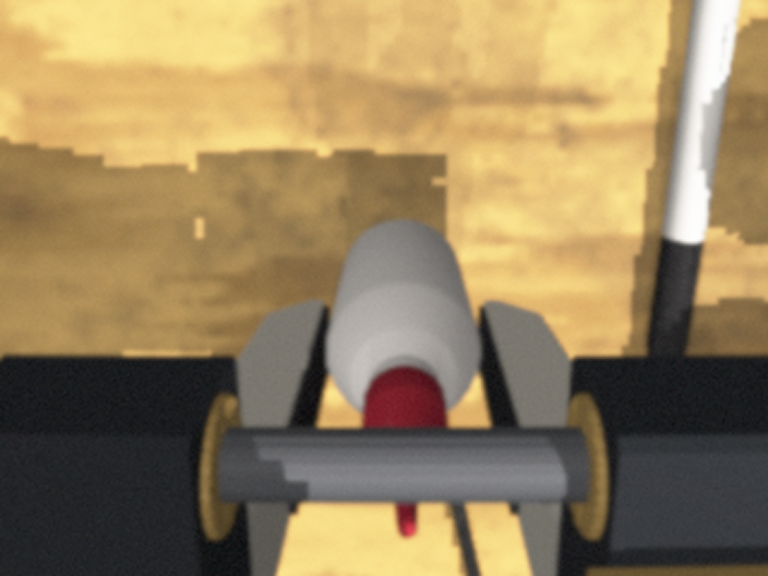

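```bash
python3 -m crank '0 0 0 -.01 0 0 .3;0 0 0 -.02 0 0 .3;0 0 0 -.03 0 0 .3;0 0 0 0 0 0 .3;0 0 0 0 0 0 .3' |grep -v rot
python3 -m crank '0 0 0 0 -.0206 .0022 .3;0 0 0 0 -.0206 .0022 .3;0 0 0 0 -.0206 .0022 .3;0 0 0 0 -.0206 .0022 .3;0 0 0 0 -.0206 .0022 .3;0 0 0 0 -.0206 .0022 .3;0 0 0 0 -.0206 .0022 .3;0 0 0 0 -.0206 .0022 .3' |grep -v rot
python3 -m crank '0 0 0 0 -.0206 .0022 .3;0 0 0 0 -.0206 .0022 .3;0 0 0 0 -.0206 .0022 .3;0 0 0 0 -.0206 .0022 .3;0 0 0 0 0 0 .3;0 0 0 0 0 0 .3;0 0 0 0 0 0 .3'
```

```text
clock: 42.5
ee_pos: [0.6813, -0.1704, 0.0877]
contact_force: [0.0, 0.7, -0.8]
opening: 0.0364
clock: 43.3
ee_pos: [0.5137, -0.1843, 0.0851]
contact_force: [0.4, 0.7, -0.2]
opening: 0.0367
clock: 44.0
ee_pos: [0.4338, -0.1923, 0.0864]
tool_rot: [[0.0, 1.0, -0.017], [0.0, -0.017, -1.0], [-1.0, 0.0, -0.0]]
contact_force: [0.3, 0.8, -0.3]
opening: 0.0365
```

```bash
python3 -m crank '0 0 0 .015 -.001 .0002 .3;0 0 0 .015 0 0 .3;0 0 0 .012 0 0 .3;0 0 0 0 0 0 .3;0 0 0 0 0 0 .3' |grep -v rot
python3 - <<'E'
import ov; from h import *
b=ctrl.read_state()["ee_pos"][2]-.0267
ov.items=[ov.circ(.4327,-.1925,.006,.0235),ov.circ(.4327,-.1925,b,.0185),ov.circ(.4327,-.1925,b+.05,.0185)]
ov.draw("wrist",(90,100,410,340),2.4,"pics/w26.png"); ov.draw("side",(260,100,400,240),5,"pics/s26.png")
E
```

```text
clock: 44.5
ee_pos: [0.4327, -0.1923, 0.0446]
contact_force: [0.1, -1.0, -1.3]
opening: 0.0367
```

View pics/w26.png

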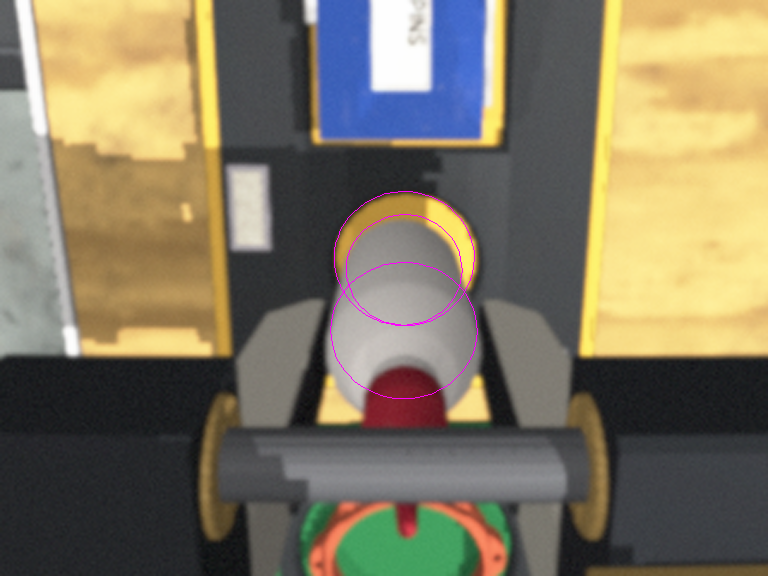

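View pics/s26.png

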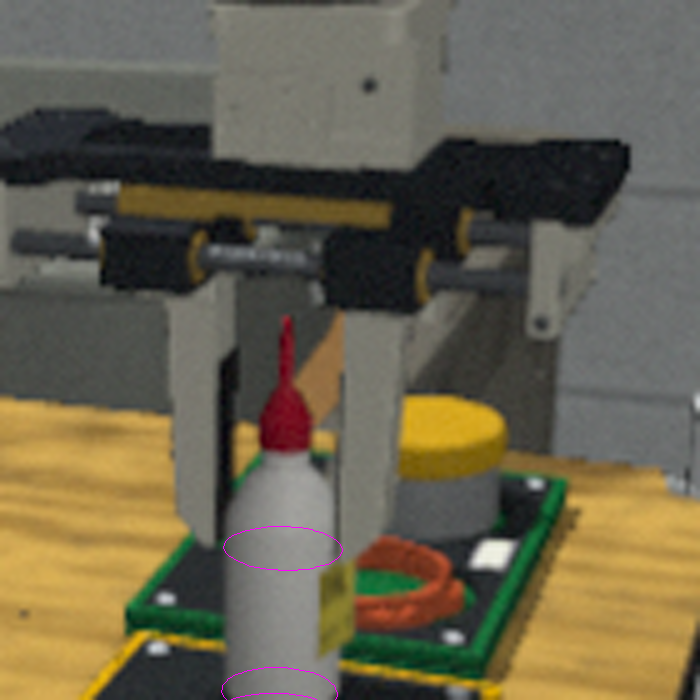

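Bottle is upright over its pocket, within about 1–2 mm. Lowering to contact.

```bash
python3 -m crank '0 0 0 .006 0 0 .3;0 0 0 .003 0 0 .3;0 0 0 .001 0 0 .3;0 0 0 0 0 0 .3;0 0 0 0 0 0 .3' |grep -v rot
python3 -m crank '0 0 0 .001 0 0 .3;0 0 0 0 0 0 .3;0 0 0 0 0 0 .3' |grep -E "ee|cont"
python3 -m crank '0 0 0 .001 0 0 .3;0 0 0 0 0 0 .3;0 0 0 0 0 0 .3' |grep -E "ee|cont"
```

```text
clock: 45.1
ee_pos: [0.4322, -0.1925, 0.0347]
contact_force: [-0.7, -0.5, -1.0]
opening: 0.0366
ee_pos: [0.4321, -0.1924, 0.0337]
contact_force: [-0.1, -0.0, -1.3]
ee_pos: [0.4321, -0.1924, 0.0327]
contact_force: [-0.5, -0.6, -2.1]
```

```bash
python3 -m crank '0 0 0 .0006 0 0 .3;0 0 0 0 0 0 .3;0 0 0 0 0 0 .3' |grep -E "ee|cont"
python3 -m crank '0 0 0 .0006 0 0 .3;0 0 0 0 0 0 .3;0 0 0 0 0 0 .3' |grep -E "ee|cont"
```

```text
ee_pos: [0.4322, -0.1925, 0.0326]
contact_force: [-2.0, 1.8, 5.7]
ee_pos: [0.4322, -0.1926, 0.0325]
contact_force: [-3.9, 1.4, 10.0]
```

```bash
python3 -m crank '0 0 0 -.0008 0 0 .3;0 0 0 0 0 0 .3;0 0 0 0 0 0 .45;0 0 0 0 0 0 .5;0 0 0 0 0 0 .6;0 0 0 0 0 0 .7;0 0 0 0 0 0 .7' |grep -v rot
python3 -m crank '0 0 0 -.01 0 0 .7;0 0 0 -.03 0 0 .7;0 0 0 -.04 0 0 .7;0 0 0 -.03 0 0 .7;0 0 0 -.03 0 0 .7;0 0 0 0 0 0 .7;0 0 0 0 0 0 .7' |grep -v rot
python3 -m crank '0 0 0 0 .03 -.03 .7;0 0 0 0 .03 -.03 .7;0 0 0 0 .03 -.03 .7;0 0 0 0 .03 -.03 .7;0 0 0 0 .03 -.03 .7;0 0 0 0 .03 -.03 .7;0 0 0 0 0 0 .7;0 0 0 0 0 0 .7' |grep -v rot
python3 - <<'E'
import ov; from h import *
t=[.4344,-.1094]
ov.items=[ov.circ(.4327,-.1925,.006,.0235),ov.circ(.4305,-.3073,.006,.04),ov.circ(.4309,-.3911,.006,.036),ov.rect(.485,-.3491,.006,.026,.046,.3),ov.rect(.4344,-.1094,.006,.060,.088,-1)]
ov.draw("top",(130,230,370,320),3.3,"pics/t27.png"); ov.draw("side",(200,130,400,280),4,"pics/s27.png"); ov.draw("wrist",(0,0,512,384),1.5,"pics/w27.png")
ov.items=[];ov.draw("top",(0,0,512,384),1.5,"pics/t28.png")
E
```

```text
clock: 47.0
ee_pos: [0.4321, -0.1924, 0.0321]
contact_force: [-0.3, 0.6, -0.3]
opening: 0.0635
clock: 47.7
ee_pos: [0.4324, -0.1926, 0.1732]
contact_force: [0.2, 0.2, -0.2]
opening: 0.065
clock: 48.5
ee_pos: [0.6143, -0.0148, 0.1701]
contact_force: [-0.9, -0.5, 0.4]
opening: 0.0652
```

View pics/t27.png

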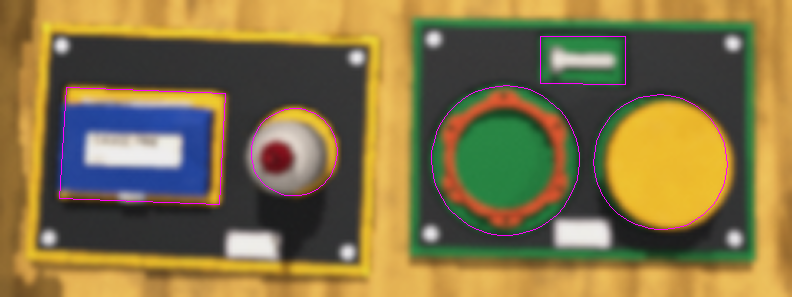

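View pics/s27.png

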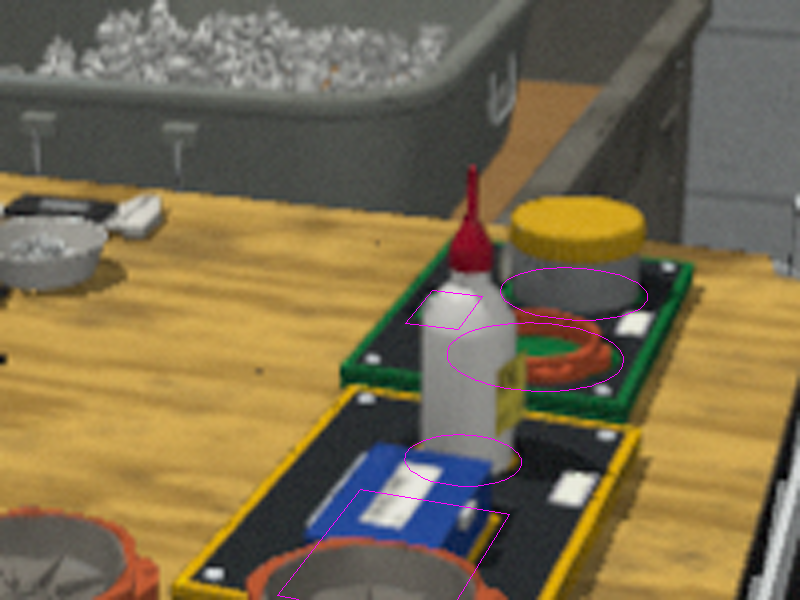

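View pics/t28.png

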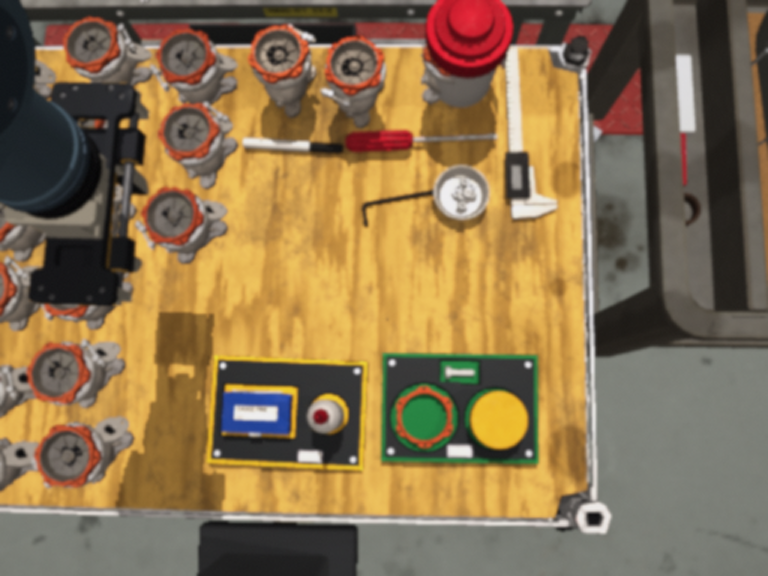

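All five are in their pockets, the key is untouched and the arm is clear. As a final seating check I'll overlay the models at seated height, with the case allowed a 1–2 mm shift.

Run:
```python
import ov; from h import *
x,y=.4330,-.1094
case=[ov.rect(x,y,.031,.047,.079,-1),ov.rect(x,y,.006,.052,.079,-1)]
ov.items=case+[ov.circ(.4305,-.3078,.018,.0353),ov.circ(.431,-.3915,.048,.033),ov.circ(.4322,-.1925,.132,.002),ov.circ(.4322,-.1925,.006,.0185)]
ov.draw("top",(140,240,245,315),7,"pics/t29.png"); ov.draw("top",(250,235,360,315),7,"pics/t30.png"); ov.draw("side",(250,160,400,280),5,"pics/s29.png")
print(ctrl.read_state()["clock"])
```

```text
48.85
```

View pics/t29.png

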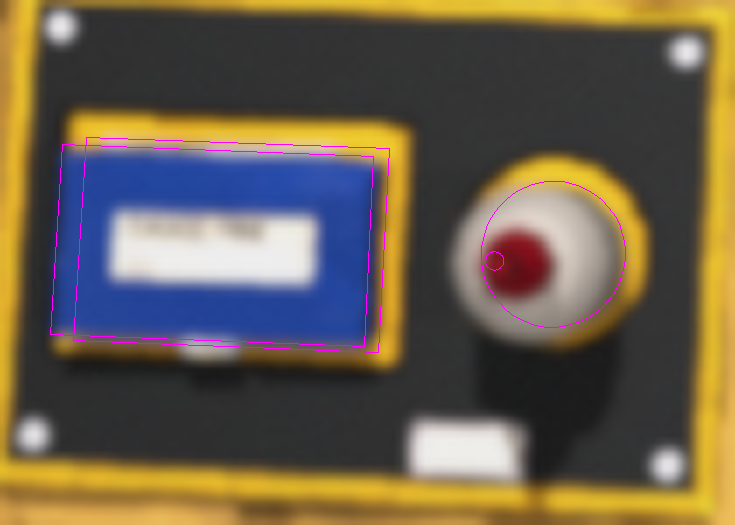

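View pics/s29.png

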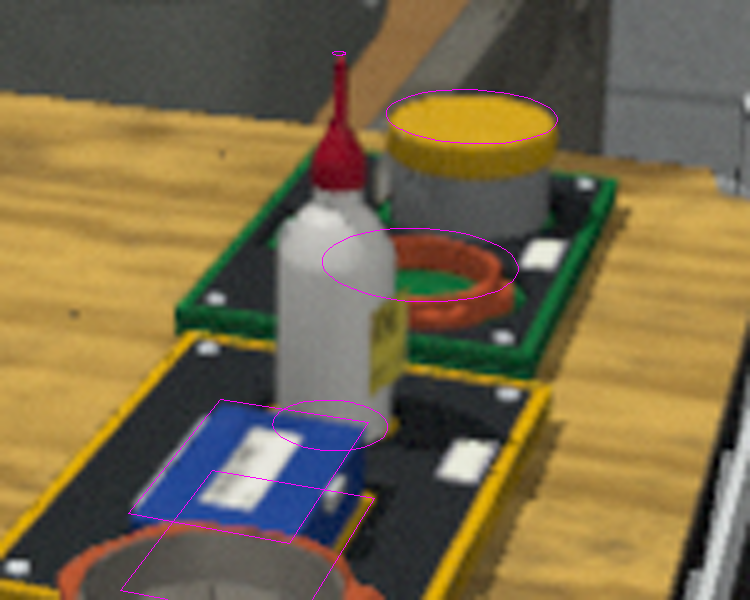

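View pics/t30.png

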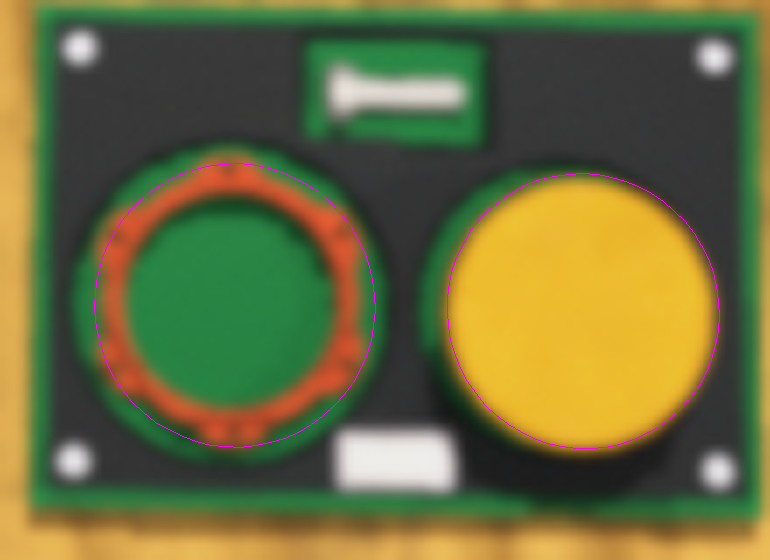

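Run:
```python
from station import ctrl
print(ctrl.sign_off()); print(ctrl.read_state()["clock"])
```

```text
the job is handed in; nothing more can be done
None
the job is handed in; nothing more can be done
```

Both kits are made up and handed in at about 49 s of the 120 s allowed. In the order you listed, the ring, tub and bolt went into the green tray, then the case and bottle into the yellow tray. The hex key was not touched, and the arm was well clear at the end.

**Last checks:** In the top and side overlays every item sits inside its pocket. The tub, case and bottle tops match their seated heights, and the ring looks flat. When I set them down, the tub, case and bottle met the pocket floor at the height I expected. The case sits about 1–2 mm off-centre, well inside its clearance. The ring and bolt were released about 3–4 mm above the floor, because the fingers would have met the foam. I confirmed those two by image only.

**What disagreed:** The real fingertips were about 26 mm above the reported TCP. Because of this, the first close missed the ring, and the second slid onto its upper face with about 8 N. I measured the offset, allowed for it from then on, and no later grasp missed. The highest force I saw was about 11 N, on the bottle at set-down.

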